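# Get the blue roll from the back of a crowded prong hook

## Robot

A 6-joint arm with a two-finger parallel gripper is mounted at the origin on the work surface. World frame = base frame: x ahead of the robot, y to its left, z up, the work surface at z = 0. Lengths are in m, angles in degrees, forces in N, time in s.
With the tool pointing down it reaches from about 0.3 to 0.75 m from the base axis. Payload 8.5 kg.
Tool frame: the origin (TCP) lies at the very end of the fingers, on their centre line; the grasp point (between the pads) lies 19 mm behind it (env.tcp_to_grasp is the distance from the TCP to the grasp point, in m); z points along the fingers, y is the line along which they close (so a half turn about z gives the same grasp; the last joint's range is limited). The gripper opens to 85 mm and grips with 20 to 120 N. Pads are 22 mm wide; open, the fingers measure 114 mm over their backs; the gripper's body (76 mm by 85 mm) begins 54 mm behind the grasp point. The pads swing forward as they close: fully open they stand 13 mm farther back than shut.
Start: joints at [-79.773, 21.807, 74.336, -0, 83.858, -12.336], TCP at [0.211, -0.508, 0.203] pointing down, gripper open.
Joint ranges: [-178.18, 178.18], [-50.72, 133.34], [12.68, 142.11], [-81.47, 261.47], [9.98, 163.14], [-165.26, 165.26]. Speed limits (degrees/s): [136.94, 136.94, 180, 180, 180, 180].

## Interface

Orientations are given as a 3x3 rotation matrix whose columns are the frame's x, y, z axes.
In Python, from rig import status, get_image, env gives the robot as it stands.
- The arm moves only by the shell command python3 -m handwheel 'ROWS' [FORCE]. ROWS is text: rows parted by semicolons, each of 7 numbers parted by spaces: the shift along the world's x, y, z in cm, then the turn, a rotation vector about the world's x, y, z in degrees, then the opening, from 0 (shut) to 1 (fully open). In form: dx dy dz wx wy wz gripper; .... A call has 1 to 8 rows; each row is the pose to reach, as a shift and turn from the pose commanded when the call began; what a row does not reach only later rows make up. A row lasts 1/12 s, in which the tool goes at most 41.7 mm and 7.16 degrees, less where a joint would pass 70% of its speed; a pose out of reach is approached as far as the arm can. A call with a gripper value outside its range is refused whole. The fingers move at their own pace and stop on an object; FORCE is the grip in N (left out, the last holds). Time passes only in rows, so rows that repeat a pose let the fingers close. It gives the time, the measured TCP pose, the force, the opening and the grip force at its end, in the units of the state.
- status.observe(): the state, without advancing time (a new reading comes with each control period).
- get_image(name): name is "side" or "top"; returns a dict with "color" (480x640x3 uint8, red, green, blue), "vertical_fov" (degrees; the focal length in pixels is half the picture's height over the tangent of half this angle, whatever the lens; pixels are square), "cx", "cy" (the principal point, pixels), "xyz" and "orientation" of the camera in the world. Camera axes: x right, y down, z forward; pixel columns grow to the right and rows downward; lengths in m; the calibration is good to about 2 mm. A picture is of the moment at which its call begins. There is no depth.
- env.close_job(): hands the job in; it is judged then, once.
The state is a dict: "time_s": time; "q": joint angles; "qvel": joint speeds; "joint_efforts": joint torques, N m; "position": TCP position; "tool_rot": TCP orientation; "ft_force": force on the tool from outside, world axes, zero at the start; "wrist_torque": the same for the moment, N m; "grip_width": finger opening in m; "gripper_force": force on a finger pad.
Only numpy, scipy, OpenCV 4.12 (cv2) and the standard library are available. Lean on these libraries where they do the work, as an engineer would, in place of code of your own. Each camera call takes 0.05 s, during which the arm holds its last target. There are 200 camera calls.

## Task

Get the blue tape roll out from behind the white and green ones: move the white and the green roll over to the spare hook, each slid right back so that they sit snug against its collar and each other, then take the blue roll off and stand it in the dispenser. Do it gently: the spare hook's prong is out of true, so feel the rolls onto it and never force one, drop one, or disturb the bottle or the jar.

Things in the scene. Friction and masses are not known exactly. Their poses are not given: they have to be found in the camera images.
- white_roll_center (a point): roll of tape, rigid ring (white), 64 mm outside, bore 36 mm, 25 mm wide, 55 to 115 g; point at its centre (on the bore's axis, half-way through); its x axis is the roll's axis (it may spin about it). Starts on the full hook, front-most (nearest the robot).
- green_roll_center (a point): roll of tape, rigid ring (green), 64 mm outside, bore 36 mm, 25 mm wide, 55 to 115 g; point at its centre (on the bore's axis, half-way through); its x axis is the roll's axis (it may spin about it). Starts on the full hook, in the middle, about 2 mm behind the white one.
- blue_roll_center (a point): roll of tape, rigid ring (blue), 64 mm outside, bore 36 mm, 25 mm wide, 55 to 115 g; point at its centre (on the bore's axis, half-way through); its x axis is the roll's axis (it may spin about it). The wanted one: starts on the full hook at the back, about 2 mm behind the green one.
- full_hook: clip-on prong hook holding the rolls. Origin: prong's root, on its axis, at the rail. The prong runs to the hook's -x, rising 0.09 rad. Along it from the root: collar (48 mm wide) ending at 30 mm; steel tube 30 mm across; at 120 mm a red cap, 33 mm across at 124 to 128 mm, tapering to a 6 mm tip at 158 mm.
- spare_hook: the same hook, empty, same rail and height, prong to its -x; origin at the root. Its prong is bent: straight, but it rises by 0.01 to 0.17 rad and points up to 0.08 rad to either side, NOT measured (the pose is the clip's): the tip lies 2 to 27 mm above the root and up to 13 mm sideways. Rigid. Same lengths: collar face at 30 mm, tip at 158 mm.
- rack: fixed bench rail carrying both hooks: two chrome posts 480 mm apart, 244 mm high, joined by two thin wires at 181 and 213 mm; origin on the bench midway between the posts, y along the rail; both hooks have its yaw and are 170 to 260 mm apart.
- dispenser: fixed drop-in tape dispenser, black, base 64 x 150 x 18 mm. Origin on the bench under the roll's place; x is the axis the roll lies along when it sits in it; the cutter head (50 mm high) is 94 mm to its +y. Two grey cheeks, 32 mm apart in x, 44 mm long in y, 45 mm high; two 12 mm steel rollers between them carry the roll.
- dispenser_seat (a point): where a seated roll's centre lies: 59 mm above the bench, midway between the dispenser's cheeks; axes as the dispenser's.
- media_bottle: bystander: amber bottle with blue cap, 68 mm across, 150 mm high, standing on the bench; origin at the centre of its foot. Leave alone.
- culture_jar: bystander: amber jar with steel lid, 72 mm across, 110 mm high, standing between the two hooks, lower than the rolls; origin at the centre of its foot. Leave alone.
There are look-alikes about, which are no part of the job. What is meant by the part that bears green_roll_center is not orange, and is the larger of those in its own colour.

How it is judged (in metres and radians):
On the way, in this order (a step that is already met when the one before it is completed fails the run):
1. the white and the green roll hang on the spare hook, both slid right back, and are let go (x of each of white_roll_center, green_roll_center in the frame of spare_hook above -0.072 m and y of white_roll_center in the frame of spare_hook between -0.011 and 0.011 m and z of white_roll_center in the frame of spare_hook between -0.01 and 0.016 m and contact force between each of white_roll, green_roll and spare_hook above 0.1 N and y of green_roll_center in the frame of spare_hook between -0.011 and 0.011 m and z of green_roll_center in the frame of spare_hook between -0.01 and 0.016 m and contact force between each of white_roll, green_roll and the fingers below 0.05 N), for 0.2 s.
2. the blue roll is off the full hook (x of blue_roll_center in the frame of full_hook below -0.16 m), for 0.05 s.
At the end, for the whole second after the job is handed in: White and green rolls hang at rest on the spare hook, both within a 4 mm total gap of the collar and each other; the blue roll rests in the dispenser, centre within 6 mm of the seat, axis along the dispenser's x within 0.12 rad; nothing held (x of each of white_roll_center, green_roll_center in the frame of spare_hook above -0.072 m and y of white_roll_center in the frame of spare_hook between -0.011 and 0.011 m and z of white_roll_center in the frame of spare_hook between -0.01 and 0.016 m and contact force between each of white_roll, green_roll and spare_hook above 0.1 N and y of green_roll_center in the frame of spare_hook between -0.011 and 0.011 m and z of green_roll_center in the frame of spare_hook between -0.01 and 0.016 m and distance between blue_roll_center and dispenser_seat below 0.006 m and angle between the x axis of blue_roll_center and the x axis of dispenser, either way round below 0.12 rad and linear speed of each of blue_roll, white_roll, green_roll below 0.02 m/s); the robot touches nothing.
It fails at once if a roll is forced onto the spare hook (more than 20 N between them) (contact force between any of white_roll, green_roll and spare_hook above 20 N).
It fails at once if a roll is wrenched off the full hook (more than 40 N between them) (contact force between any of white_roll, green_roll, blue_roll and full_hook above 40 N).
It fails at once if the blue roll is rammed into the dispenser (more than 40 N) (contact force between blue_roll and dispenser above 40 N).
It fails at once if a roll is dropped (let go and falling by more than about 10 mm) ((linear speed of white_roll above 0.45 m/s and contact force between white_roll and the fingers below 0.05 N) or (linear speed of green_roll above 0.45 m/s and contact force between green_roll and the fingers below 0.05 N) or (linear speed of blue_roll above 0.45 m/s and contact force between blue_roll and the fingers below 0.05 N)).
It fails at once if the bottle or the jar is moved more than 15 mm (distance of any of media_bottle, culture_jar from where it was at the start of the episode above 0.015 m).
It also fails if it takes over 70 s, if anything falls off the work surface, if the arm or the gripper's body presses on something with over 40 N, if the wrist force passes 120 N, or if a joint passes its speed limit or range.

## Working session

There is one attempt and no reset: what is moved stays moved. The work goes in short steps, Python scripts to look and compute and a shell command to move; the robot and the scene stay as the last step left them, time stands still between calls to the robot, and variables do not carry over. Pictures are saved under pics/ and viewed, at most 10 in all, crops included, and the job is handed in when it is done.

```bash
mkdir -p pics; ls; python3 - <<'E'
from rig import status,get_image,env
import cv2,json
for n in("side","top"):
    d=get_image(n);cv2.imwrite(f"pics/{n}0.png",d["color"][:,:,::-1])
    print(n,d["vertical_fov"],d["cx"],d["cy"],d["xyz"],d["orientation"])
print(status.observe(),env.tcp_to_grasp)
E
```

```text
pics
side 47.24889019737392 316.6637587756448 239.42051775167053 [ 0.33410031 -0.8471319   0.6261134 ] [[ 9.63410149e-01 -1.30292351e-01  2.34232336e-01]
 [-2.68030230e-01 -4.71007899e-01  8.40423319e-01]
 [ 8.24550128e-04 -8.72453702e-01 -4.88696079e-01]]
top 53.44322105905787 320.3970617224218 234.67791021696723 [0.43735145 0.00608915 1.16435805] [[ 0.00338924 -0.98737485  0.15836483]
 [-0.9998773  -0.00576805 -0.01456385]
 [ 0.01529343 -0.15829604 -0.98727325]]
{'time_s': 0.1, 'q': array([-7.97722851e+01,  2.18386569e+01,  7.43804503e+01,  3.34775914e-04,
        8.38573419e+01, -1.23360149e+01]), 'qvel': array([-0.05059343, -0.12853792, -0.21614382, -0.09495894, -0.09977453,
       -0.05714249]), 'joint_efforts': array([ 4.03358878e-03, -4.49221945e+01, -2.31656474e+01, -1.07139952e-04,
        3.66191358e-03, -1.68792690e-05]), 'position': array([ 0.21098372, -0.50759794,  0.202759  ]), 'tool_rot': array([[ 9.23453579e-01,  3.83710090e-01, -2.31200112e-04],
       [ 3.83710050e-01, -9.23452690e-01,  1.31411725e-03],
       [ 2.90737684e-04, -1.30224009e-03, -9.99999110e-01]]), 'ft_force': array([-0.60220756, -0.17142891, -0.11146156]), 'wrist_torque': array([-0.00216609, -0.03116146,  0.02280518]), 'gripper_force': 0.0, 'grip_width': 0.08555339721591505} 0.0187
```

View pics/side0.png

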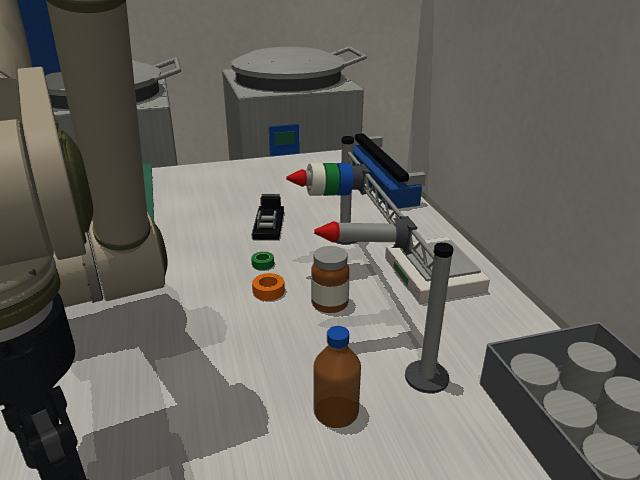

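View pics/top0.png

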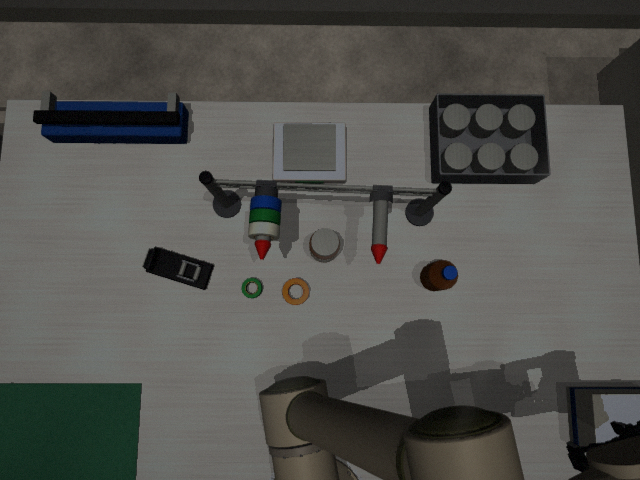

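Side picture: stack at (330,179): white (315,179), green (331,179), blue (346,179); spare prong (370,233), jar (330,280), bottle (337,380), dispenser (268,217). Top picture: the same stack at (265,215), spare prong tip (379,262), dispenser (180,268).
Candidates for the green roll are the stack's middle roll (top 265,215), the small green ring on the bench (252,288) and the orange ring (296,291). I choose the stack's middle one, as it is green and the larger. I'll check that in a crop.

```bash
python3 - <<'E'
import cv2,numpy as np
t=cv2.imread("pics/top0.png");s=cv2.imread("pics/side0.png")
a=cv2.resize(t[165:275,195:460],(795,330),interpolation=cv2.INTER_CUBIC)
b=cv2.resize(s[150:280,250:450],(400,260),interpolation=cv2.INTER_CUBIC)
c=cv2.resize(t[235:305,135:235],(395,260),interpolation=cv2.INTER_CUBIC)
a=cv2.convertScaleAbs(a,alpha=1.5);c=cv2.convertScaleAbs(c,alpha=1.8)
cv2.imwrite("pics/crop1.png",np.vstack([a,np.hstack([b,c])]))
E
```

```text
(no output)
```

View pics/crop1.png

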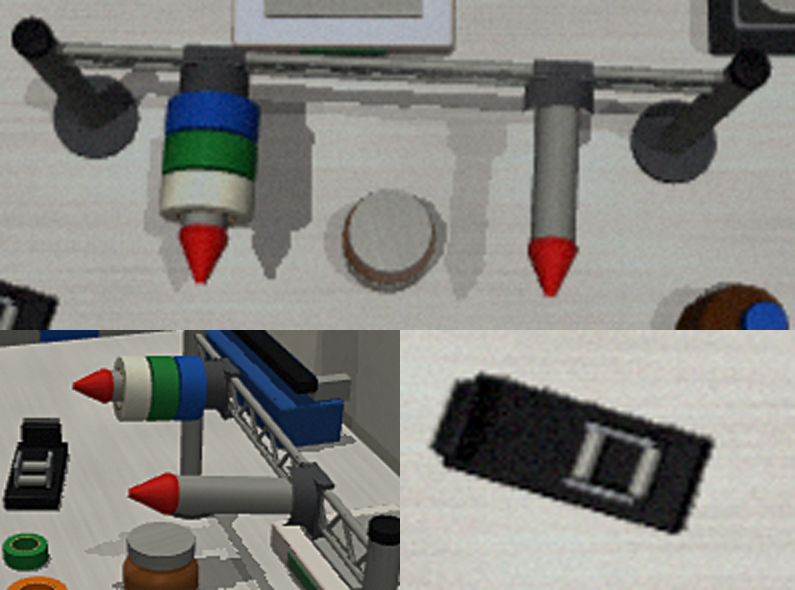

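The crop confirms it: the stack, from the tip backwards, is white, green (full size), blue. The spare prong is bare. The dispenser's head is at its left end.

```bash
cat > h.py <<'E'
import numpy as np,cv2
from rig import status,get_image,env
np.set_printoptions(precision=4,suppress=True)
def cam(n):
    d=get_image(n);d["f"]=240/np.tan(np.radians(d["vertical_fov"]/2));return d
def ray(d,p):
    v=np.array([(p[0]-d["cx"])/d["f"],(p[1]-d["cy"])/d["f"],1]);return np.array(d["xyz"]),np.array(d["orientation"])@v
def onz(d,p,z):
    o,v=ray(d,p);return o+v*(z-o[2])/v[2]
def tri(d1,p1,d2,p2):
    o1,v1=ray(d1,p1);o2,v2=ray(d2,p2)
    s=np.linalg.lstsq(np.c_[v1,-v2],o2-o1,rcond=None)[0]
    a,b=o1+s[0]*v1,o2+s[1]*v2
    return (a+b)/2,np.linalg.norm(a-b)
def proj(d,P):
    c=np.array(d["orientation"]).T@(np.array(P)-d["xyz"]);return np.array([d["cx"]+d["f"]*c[0]/c[2],d["cy"]+d["f"]*c[1]/c[2]])
def mask(d,lo,hi,roi):
    x0,y0,x1,y1=roi;h=cv2.cvtColor(d["color"],cv2.COLOR_RGB2HSV);m=np.zeros((480,640),np.uint8)
    m[y0:y1,x0:x1]=cv2.inRange(h,lo,hi)[y0:y1,x0:x1];return m
E
python3 - <<'E'
from h import *
T=cam("top");S=cam("side")
red=lambda d,r:mask(d,(0,150,60),(8,255,255),r)|mask(d,(172,150,60),(180,255,255),r)
def info(m):
    y,x=np.nonzero(m);return len(x),x.min(),x.max(),y.min(),y.max(),x.mean(),y.mean()
for k,rt,rs in(("full",(240,225,285,275),(275,155,312,195)),("spare",(360,230,400,275),(300,210,345,250))):
    mt,ms=red(T,rt),red(S,rs);print(k,np.array(info(mt)),np.array(info(ms)))
    # tips: top max y, side min x
    y,x=np.nonzero(mt);tt=(x[y>=y.max()-1].mean(),y.max()+.7)
    y,x=np.nonzero(ms);ts=(x.min()-.7,y[x<=x.min()+1].mean())
    # cap axis centroid
    print(' tip',tri(T,tt,S,ts),tt,ts)
    print(' centroid',tri(T,info(mt)[5:],S,info(ms)[5:]))
a,b=onz(T,(206,177.7),.244),onz(T,(444.3,187.7),.244);print('posts',a,b,np.linalg.norm(a-b))
d=a-b;print('rack yaw deg (y axis dir)',np.degrees(np.arctan2(-d[0],d[1])))
print('collar spare',tri(T,(380,199.7),S,(397.5,233)))
for c,lo,hi in(("green",(50,120,30),(75,255,255)),("blue",(105,120,40),(125,255,255))):
    m=mask(T,lo,hi,(240,185,290,245));i=info(m);print(c,np.array(i))
    xs=np.arange(int(i[5])-3,int(i[5])+4);yy=[np.nonzero(m[:,x])[0] for x in xs]
    lo_,hi_=np.mean([v.min()for v in yy])-.5,np.mean([v.max()for v in yy])+.5
    print(onz(T,(i[5],lo_),.232),onz(T,(i[5],hi_),.232))
for p,z in(((179.5,268),.04),((323.7,244.3),.11),((447,272),.15)):print(p,onz(T,p,z))
m=((T["color"].max(2)<50).astype(np.uint8)*255);q=np.zeros_like(m);q[235:305,135:225]=m[235:305,135:225]
c=max(cv2.findContours(q,0,1)[0],key=cv2.contourArea);r=cv2.minAreaRect(c);print(r,[onz(T,p,.018) for p in cv2.boxPoints(r)])
E
```

```text
full [190.     255.     269.     240.     258.     261.9    247.1421] [216.     287.     306.     170.     185.     298.2731 177.3241]
 tip (array([0.5403, 0.11  , 0.2149]), np.float64(0.00015291618243100128)) (np.float64(261.2857142857143), np.float64(258.7)) (np.float64(286.3), np.float64(177.5))
 centroid (array([0.5638, 0.1095, 0.2128]), np.float64(0.00019073999544272252))
spare [198.     372.     386.     244.     263.     378.6111 251.4242] [334.     314.     339.     222.     241.     328.8922 231.2365]
 tip (array([ 0.5307, -0.1229,  0.2211]), np.float64(0.0003784388160481944)) (np.float64(378.2), np.float64(263.7)) (np.float64(313.3), np.float64(230.83333333333334))
 centroid (array([ 0.5556, -0.1246,  0.2177]), np.float64(0.000563870487709378))
posts [0.6983 0.2201 0.244 ] [ 0.6813 -0.2544  0.244 ] 0.47480235462388964
rack yaw deg (y axis dir) -2.042300187102407
collar spare (array([ 0.6674, -0.1319,  0.2017]), np.float64(0.0030442612607181818))
green [345.     249.     279.     208.     223.     263.5159 215.087 ]
[0.6394 0.106  0.232 ] [0.6142 0.1054 0.232 ]
blue [363.     250.     280.     195.     209.     264.9174 201.8788]
[0.6678 0.1038 0.232 ] [0.6412 0.1032 0.232 ]
(179.5, 268) [0.5364 0.3206 0.04  ]
(323.7, 244.3) [ 0.5848 -0.0169  0.11  ]
(447, 272) [ 0.5209 -0.2797  0.15  ]
((177.5243377685547, 267.04595947265625), (67.19862365722656, 27.129423141479492), 17.10272979736328) [array([0.5328, 0.4172, 0.018 ]), array([0.5955, 0.402 , 0.018 ]), array([0.5484, 0.2456, 0.018 ]), array([0.4864, 0.2621, 0.018 ])]
```

```bash
python3 - <<'E'
from h import *
T=cam("top");S=cam("side")
def prof(g,fix,lo,hi,ax):
    l=(g[fix,lo:hi] if ax else g[lo:hi,fix]).astype(float);G=np.abs(np.gradient(cv2.GaussianBlur(l[:,None],(1,5),0.8).ravel()))
    h=len(G)//2
    def pk(a,o):
        w=a.copy();i=int(w.argmax());s=slice(max(0,i-1),i+2);return o+(np.arange(len(w))[s]*w[s]).sum()/w[s].sum()
    return lo+pk(G[:h],0),lo+pk(G[h:],h)
gt=T["color"].max(2)-0;gs=S["color"][:,:,1]
pt=[];print('top')
for r in range(203,243,4):
    a,b=prof(T["color"][:,:,1],r,366,394,1);print(r,round(a,1),round(b,1),round((a+b)/2,2));pt.append((r,(a+b)/2))
ps=[];print('side')
for c in range(345,394,5):
    a,b=prof(gs,c,215,252,0);print(c,round(a,1),round(b,1),round((a+b)/2,2));ps.append((c,(a+b)/2))
np.save('pt',pt);np.save('ps',ps)
ft=np.polyfit(*np.array(pt).T,1);fs=np.polyfit(*np.array(ps).T,1)
print('line fits at cap centroid',np.polyval(ft,251.4),'(378.6)',np.polyval(ft,263.7),'(378.2)',np.polyval(fs,328.9),'(231.2)',np.polyval(fs,313.3),'(230.8)')
# plane intersection
def plane(d,p,q):
    o,v=ray(d,p);_,w=ray(d,q);n=np.cross(v,w);return o,n/np.linalg.norm(n)
o1,n1=plane(T,(np.polyval(ft,200),200),(np.polyval(ft,263),263));o2,n2=plane(S,(315,np.polyval(fs,315)),(395,np.polyval(fs,395)))
u=np.cross(n1,n2);u/=u[0]
P=np.linalg.solve(np.array([n1,n2,[1,0,0]]),[n1@o1,n2@o2,.5307]);print('axis at tip x',P,'dir per +x',u)
E
```

```text
top
203 372.3 392.1 382.17
207 372.2 391.2 381.69
211 372.2 391.2 381.69
215 372.2 387.7 379.97
219 372.2 387.8 379.99
223 372.0 387.2 379.58
227 371.9 387.2 379.55
231 371.8 387.0 379.36
235 371.2 386.8 378.98
239 371.2 386.8 378.96
side
345 222.1 244.2 233.18
350 221.7 243.8 232.79
355 222.3 243.0 232.64
360 222.3 241.4 231.8
365 222.7 241.4 232.05
370 222.7 241.3 231.98
375 222.9 241.8 232.33
380 222.8 241.8 232.35
385 218.1 241.8 229.97
390 219.0 241.9 230.44
line fits at cap centroid 377.3788152629597 (378.6) 376.2399713200922 (378.2) 234.02746562127234 (231.2) 234.86591741777283 (230.8)
axis at tip x [ 0.5307 -0.1201  0.2124] dir per +x [ 1.     -0.1109 -0.0268]
```

```bash
python3 - <<'E'
from h import *
T=cam("top");S=cam("side")
ft=np.polyfit([217,225,233,238,251.4,263.7],[379.98,379.57,379.2,378.97,378.6,378.2],1);fs=np.polyfit([377.5,370,362.5,328.9,313.3],[232.34,232,231.9,231.24,230.83],1)
def plane(d,p,q):
    o,v=ray(d,p);_,w=ray(d,q);n=np.cross(v,w);return o,n/np.linalg.norm(n)
o1,n1=plane(T,(np.polyval(ft,200),200),(np.polyval(ft,263),263));o2,n2=plane(S,(315,np.polyval(fs,315)),(395,np.polyval(fs,395)))
u=np.cross(n1,n2);u/=u[0]
for x in(.5307,.689):print('axis',np.linalg.solve(np.array([n1,n2,[1,0,0]]),[n1@o1,n2@o2,x]))
print(u)
# dispenser: cheeks/seat grey bright pixels and cutter
roi=T["color"][235:305,135:235].max(2);m=np.zeros((480,640),np.uint8);m[235:305,165:215]=(T["color"][235:305,165:215].max(2)<48)*255
g=T["color"][250:292,170:212].max(2)
for r in g[::1,::1][4:34]:print(' '.join('%3d'%v for v in r[:40]))
E
```

```text
axis [ 0.5307 -0.1228  0.221 ]
axis [ 0.689  -0.134   0.2001]
[ 1.     -0.0703 -0.1317]
 11   6   8  20  14  14  17  15  18  31  48  65  65  77  81 113 115 116 111 112 113 115 117 114 112 114 114 114 115 113 113 114 115 114 115 118 112 115 114 111
 15  18  15  12  13  15  13  16  10  12  17  25  18  29  35  64  81 113 112 113 116 110 114 114 110 113 114 115 118 115 115 115 113 117 117 112 113 113 114 118
 14  12  15  14  17  13  13  15  13  14  16  15  14  12  14  18  32  44  59  81 115 115 115 116 117 115 117 116 115 114 118 118 116 114 114 118 116 119 117 116
 19  12  15  14  12  17  15  14   9  13  17  14   6  12  23  15  15   9  16  29  48  64  75  82 116 114 115 116 113 116 113 115 118 115 114 114 115 117 117 115
 15  13  14  13  10  15  15  12  11  12  16  12  12  15  12  18  15  10  14  17  14  18  25  33  62  66  82 113 114 111 113 116 113 111 113 115 114 116 113 114
  9  15  13  14  15  20  15  14  15  18  15  11  29  19  10  15  15   9  15  17  11  11  13  14  24  20  29  63  71 116 113 115 119 115 113 116 116 114 114 111
 10  12  19  13  11  15  13  13  17  16  14  23  65 
[... 3087 characters left out ...]
  56  43  25   8  16  20  19  12  15  14  21  17   7   5  47
108 104 102  66  24  25  14  15  14  17   9  17  16  18  13  19  25  32  38  46  61  77  67  64  26  29  20  10   3  16  20  21  17  17  15  19  10   6  16  70
114 115 112 105 100 101  71  44  22  14  15  15  19  15  21  16  18  17  17  22  27  31  38  60  19  14  16  14  17  16  20  16  15  18  17  20  11   9  20  73
117 113 117 115 115 110 106 101  98  74  69  22  12  12  11  20  19  19  19  15  11  20  12  26  16  15  22  16  21  21  18  20  22  14  18  15   6  16  42  70
116 115 115 112 111 111 114 118 117 108 110 104  99  69  22  11  14  16  18  19  19  17  19  19  22  17  19  13  18  21  15  21  17  23  14  12   6  19  69 108
```

```bash
cat >> h.py <<'E'
from scipy.spatial.transform import Rotation as R
YAW=np.radians(-2.04)
def hook(k):
    "tip, unit dir root->tip, yaw, tilt, root"
    if k=="full": t,s=np.array([.5403,.110,.2149]),np.array([1,-.0356,-.0902])
    else: t,s=np.array([.5307,-.1228,.221]),np.array([1,-.0703,-.1317])
    u=-s/np.linalg.norm(s);return t,u,np.arctan(s[1]),np.arcsin(u[2])
def on(k,d,dn=0.):
    "point at distance d from root along prong, dn along the prong's up normal"
    t,u,y,a=hook(k);n=np.cross(np.array([-np.sin(y),np.cos(y),0]),u)*-1
    if n[2]<0:n=-n
    return t+u*(d-.158)+n*dn,y,a
def go(C,yaw,tilt,depth=.024):
    "rotvec/shift in cm, deg bringing the grip to roll centre C"
    s=status.observe();Rd=(R.from_euler('ZY',[yaw,tilt])).as_matrix()@np.diag([1,-1,-1])
    tcp=C+Rd[:,2]*depth;w=(R.from_matrix(Rd)*R.from_matrix(s["tool_rot"]).inv()).as_rotvec(degrees=True)
    print('tcp',tcp,'shift cm',(tcp-s["position"])*100,'rot',w)
def st():
    s=status.observe();Rt=s["tool_rot"];print('t',s["time_s"],'centre',s["position"]-Rt[:,2]*.024,'F',s["ft_force"],'w',s["grip_width"],s["gripper_force"])
E
python3 - <<'E'
from h import *
go(*on("full",.1007,-.003));C,y,a=on("full",.1007,-.003);go(C+[0,0,.1],y,a)
T=cam("top")
print([onz(T,(187.9,270.6),.045),onz(T,(189.2,269.5),.031)])
E
```

```text
tcp [0.5949 0.1081 0.1829] shift cm [38.3887 61.5899 -2.0365] rot [ -0.9374   5.1072 -24.5855]
tcp [0.5949 0.1081 0.2829] shift cm [38.3887 61.5899  7.9635] rot [ -0.9374   5.1072 -24.5855]
[array([0.53  , 0.2993, 0.045 ]), array([0.5337, 0.3001, 0.031 ])]
```

```bash
python3 -m handwheel '0 0 16 0 0 0 1;0 0 16 0 0 0 1;0 0 16 0 0 0 1;0 0 16 0 0 0 1;15 26 16 0 0 -24 1;15 26 16 0 0 -24 1;15 26 16 0 0 -24 1;15 26 16 0 0 -24 1' 40; python3 -m handwheel '15 26 0 0 0 0 1;15 26 0 0 0 0 1;15 26 0 0 0 0 1;15 26 0 0 0 0 1;15 26 0 0 0 0 1;15 26 0 0 0 0 1;15 26 0 0 0 0 1;15 26 0 0 0 0 1'
```

```text
time_s: 1.12
position: [0.2939, -0.3634, 0.3633]
tool_rot: [[0.999, -0.032, 0.0], [-0.032, -0.999, -0.0], [0.0, 0.0, -1.0]]
ft_force: [1.0, -0.4, 0.4]
grip_width: 0.0856
gripper_force: 0.0
time_s: 1.78
position: [0.4451, -0.1003, 0.3635]
tool_rot: [[1.0, -0.02, 0.001], [-0.02, -1.0, 0.001], [0.001, -0.001, -1.0]]
ft_force: [0.6, 0.3, -1.2]
grip_width: 0.0855
gripper_force: 0.0
```

```bash
python3 -m handwheel '15 20.8 0 0 0 0 1;15 20.8 0 0 0 0 1;15 20.8 0 0 0 0 1;15 20.8 0 0 0 0 1;15 20.8 0 0 0 0 1;15 20.8 0 0 0 0 1;15 20.8 0 0 0 0 1;15 20.8 0 0 0 0 1' >/dev/null; python3 -m handwheel '0 0 -7 0 5 0 1;0 0 -7 0 5 0 1;0 0 -7 0 5 0 1;0 0 -7 0 5 0 1'
python3 - <<'E'
from h import *
go(*on("full",.1007,-.003))
T=cam("top");cv2.imwrite("pics/t1.png",T["color"][:,:,::-1]);S=cam("side")
cv2.imwrite("pics/pre.png",np.hstack([cv2.resize(T["color"][170:290,200:340,::-1],(400,343)),cv2.resize(S["color"][100:240,240:400,::-1],(392,343))]))
E
```

```text
time_s: 2.78
position: [0.593, 0.1018, 0.2937]
tool_rot: [[0.996, -0.027, -0.088], [-0.027, -1.0, 0.0], [-0.088, 0.002, -0.996]]
ft_force: [-0.5, 0.3, 0.9]
grip_width: 0.0854
gripper_force: 0.0
tcp [0.5949 0.1081 0.1829] shift cm [  0.1918   0.6297 -11.0843] rot [ 0.1356  0.0736 -0.5193]
```

View pics/pre.png

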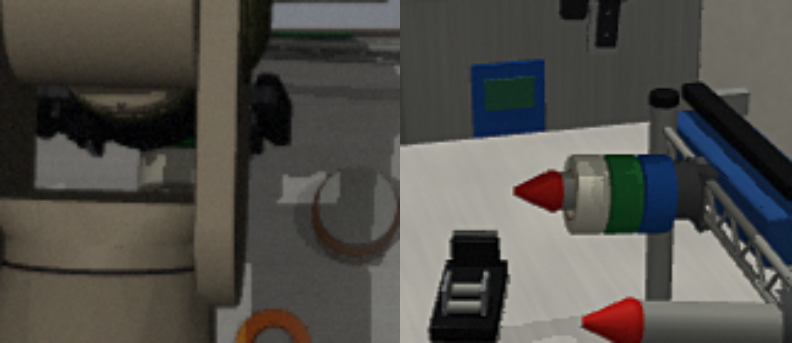

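The side picture shows the open fingers above the stack (crop 605,30), with white in front (585,195). The top view is blocked by the arm. Descending now.

```bash
python3 -m handwheel '0.2 0.6 -2 0 0 -0.5 1;0.2 0.6 -5 0 0 -0.5 1;0.2 0.6 -7.5 0 0 -0.5 1;0.2 0.6 -9.5 0 0 -0.5 1;0.2 0.6 -11.1 0 0 -0.5 1;0.2 0.6 -11.1 0 0 -0.5 1;0.2 0.6 -11.1 0 0 -0.5 1;0.2 0.6 -11.1 0 0 -0.5 1'
python3 - <<'E'
from h import *
go(*on("full",.1007,-.003));st()
S=cam("side");cv2.imwrite("pics/g1.png",cv2.resize(S["color"][120:240,270:400,::-1],(780,600)[:2] if 0 else (650,600)))
p=status.observe();print(proj(S,p["position"]),proj(S,on("full",.1132)[0]))
E
```

```text
time_s: 3.55
position: [0.5966, 0.1089, 0.1851]
tool_rot: [[0.996, -0.034, -0.083], [-0.034, -0.999, 0.001], [-0.083, 0.002, -0.997]]
ft_force: [0.4, -0.0, -0.1]
grip_width: 0.0855
gripper_force: 0.0
tcp [0.5949 0.1081 0.1829] shift cm [-0.1693 -0.0878 -0.2203] rot [ 0.1325  0.4142 -0.1011]
t 3.55 centre [0.5986 0.1089 0.209 ] F [ 0.4004 -0.0445 -0.1481] w 0.08546462886662672 0.0
[314.7273 188.8829] [309.0145 177.3365]
```

View pics/g1.png

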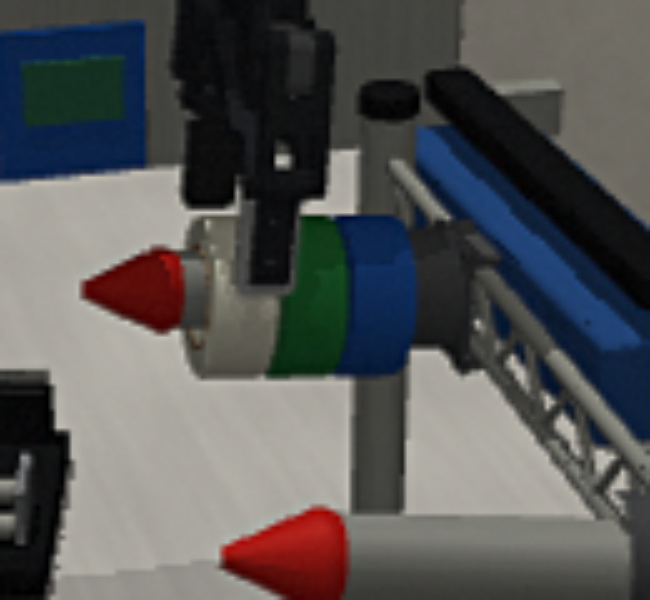

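The picture shows the near finger beside the white roll, about 3 mm too far back, with its tip at crop (268,290). That tip looks higher than I expected, so I'll check the numbers.

```bash
python3 - <<'E'
from h import *
S=cam("side");s=status.observe();P,Rt=s["position"],s["tool_rot"]
for y in(-.057,-.0427,.0427,.057):
  for b in(0,.013):print(y,b,(proj(S,P-Rt[:,1]*y-Rt[:,2]*b)-[270,120])*5)
p=(270+268/5,120+290/5);o,v=ray(S,p)
for y in(.052,.066,.10,.151):print(y,o+v*(y-o[1])/v[1])
print(s["grip_width"],S["vertical_fov"],S["f"])
E
```

```text
-0.057 0 [258.4407 405.2434]
-0.057 0.013 [261.4154 373.528 ]
-0.0427 0 [249.3101 389.6965]
-0.0427 0.013 [252.1966 358.2607]
0.0427 0 [198.9135 303.8841]
0.0427 0.013 [201.3355 274.0296]
0.057 0 [191.1072 290.592 ]
0.057 0.013 [193.4608 260.9881]
0.052 [0.5978 0.052  0.231 ]
0.066 [0.602  0.066  0.2248]
0.1 [0.6119 0.1    0.2099]
0.151 [0.6269 0.151  0.1875]
0.08520002699044517 47.24889019737392 548.7000628014874
```

```bash
python3 - <<'E'
from h import *
S=cam("side");a=cv2.resize(S["color"][120:240,270:400,::-1],(650,600))
b=cv2.imread("pics/g1.png");print('changed px',(np.abs(a.astype(int)-b).max(2)>60).sum())
cv2.imwrite("pics/big.png",cv2.resize(S["color"][20:260,230:430,::-1],(500,600),interpolation=cv2.INTER_CUBIC))
E
```

```text
changed px 1
```

View pics/big.png

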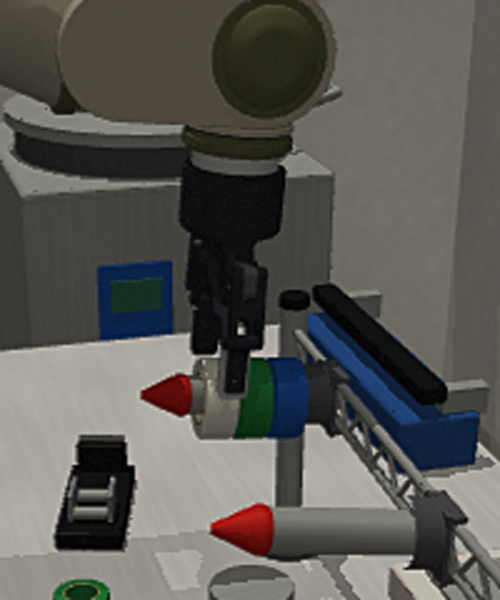

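```bash
python3 -m handwheel '-0.3 -0.1 -0.2 0 0.4 0 1;-0.3 -0.1 -0.2 0 0.4 0 1;-0.3 -0.1 -0.2 0 0.4 0 0.8;-0.3 -0.1 -0.2 0 0.4 0 0.76;-0.3 -0.1 -0.2 0 0.4 0 0.73;-0.3 -0.1 -0.2 0 0.4 0 0.7;-0.3 -0.1 -0.2 0 0.4 0 0.7;-0.3 -0.1 -0.2 0 0.4 0 0.7' 20
python3 - <<'E'
from h import *
st();S=cam("side");cv2.imwrite("pics/g2.png",cv2.resize(S["color"][120:240,270:400,::-1],(650,600)))
E
```

```text
time_s: 4.37
position: [0.5928, 0.1082, 0.1808]
tool_rot: [[0.995, -0.034, -0.093], [-0.034, -0.999, 0.001], [-0.093, 0.002, -0.996]]
ft_force: [-0.4, 1.0, 3.6]
grip_width: 0.0607
gripper_force: 21.3
t 4.3667 centre [0.595  0.1082 0.2047] F [-0.4198  1.0387  3.5738] w 0.060668096224356774 21.337199112167582
```

View pics/g2.png

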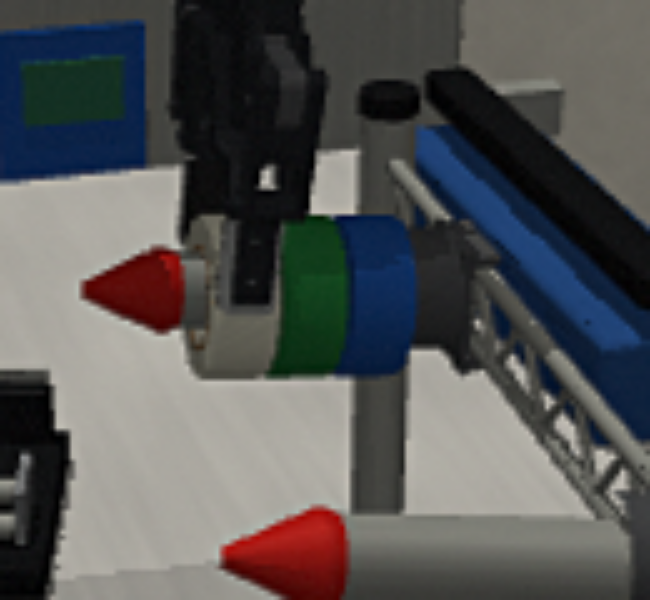

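The picture shows the fingers squarely on white (crop 220-280), but gripping above its centre: the width is 60.7 mm and the tip is at crop y 305. The fingertips sit about 30 mm higher than assumed, so I'll open, go lower and regrip.

```bash
python3 -m handwheel '0 0 0 0 0 0 1;0 0 0 0 0 0 1;0 0 0 0 0 0 1;-0.1 0 -1 0 0 0 1;-0.2 0 -1.8 0 0 0 1;-0.2 0 -1.8 0 0 0 1;-0.2 0 -1.8 0 0 0 1' 20;python3 -m handwheel '-0.1 0 -1 0 0 0 1;-0.1 0 -1 0 0 0 1;-0.1 0 -1 0 0 0 0.8;-0.1 0 -1 0 0 0 0.75;-0.1 0 -1 0 0 0 0.7;-0.1 0 -1 0 0 0 0.7;-0.1 0 -1 0 0 0 0.7' 20
python3 - <<'E'
from h import *
S=cam("side");cv2.imwrite("pics/g3.png",cv2.resize(S["color"][120:240,270:400,::-1],(650,600)))
E
```

```text
time_s: 5.0
position: [0.5903, 0.1081, 0.1618]
tool_rot: [[0.995, -0.034, -0.096], [-0.034, -0.999, 0.001], [-0.096, 0.002, -0.995]]
ft_force: [-0.6, -0.3, -0.5]
grip_width: 0.0854
gripper_force: 0.0
time_s: 5.58
position: [0.5898, 0.1081, 0.1526]
tool_rot: [[0.995, -0.034, -0.093], [-0.034, -0.999, 0.001], [-0.093, 0.002, -0.996]]
ft_force: [0.5, 0.9, 1.5]
grip_width: 0.0626
gripper_force: 22.2
```

```bash
python3 -m handwheel '0 0 0 0 0 0 0.6;0 0 0 0 0 0 0.6;0 0 0.3 0 0 0 0.6;0 0 0.3 0 0 0 0.6;-0.5 0.02 0.35 0 0 0 0.6;-1 0.04 0.39 0 0 0 0.6;-1 0.04 0.39 0 0 0 0.6;-1 0.04 0.39 0 0 0 0.6' 40
python3 - <<'E'
from h import *
st();S=cam("side")
d0=cv2.imread("pics/g3.png");a=cv2.resize(S["color"][120:240,270:400,::-1],(650,600));cv2.imwrite("pics/g4.png",np.hstack([d0[:,:400],a[:,:400]]))
E
```

```text
time_s: 6.3
position: [0.5792, 0.1085, 0.1563]
tool_rot: [[0.995, -0.034, -0.094], [-0.034, -0.999, 0.001], [-0.094, 0.002, -0.996]]
ft_force: [0.0, 0.2, -0.8]
grip_width: 0.0628
gripper_force: 43.8
t 6.3 centre [0.5814 0.1085 0.1802] F [ 0.0392  0.1818 -0.7536] w 0.06283083354689625 43.80890600499697
```

View pics/g4.png

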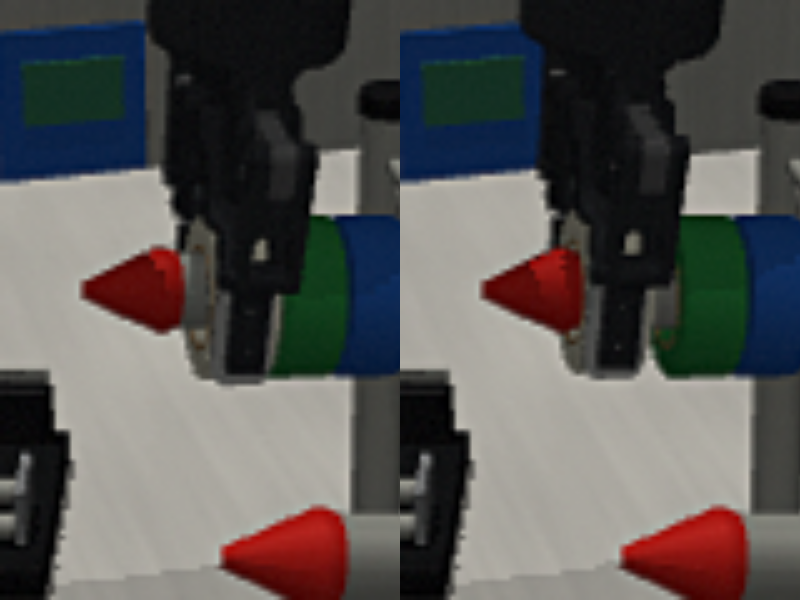

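The picture shows white gripped well, moved 10 mm out and clear of green, with forces near zero. Continuing the pull.

```bash
python3 -m handwheel '-0.7 0.025 0.063 0 0 0 0.6;-1.4 0.05 0.126 0 0 0 0.6;-2.1 0.075 0.19 0 0 0 0.6;-2.8 0.1 0.25 0 0 0 0.6;-3.5 0.125 0.315 0 0 0 0.6;-4.2 0.15 0.38 0 0 0 0.6;-4.2 0.15 0.38 0 0 0 0.6' | egrep 'pos|ft_|wid'; python3 -m handwheel '-0.8 0.03 0.07 0 0 0 0.6;-1.6 0.06 0.144 0 0 0 0.6;-2.4 0.09 0.216 0 0 0 0.6;-3.2 0.12 0.29 0 0 0 0.6;-4 0.15 0.36 0 0 0 0.6;-4.8 0.17 0.43 0 0 0 0.6;-4.8 0.17 0.43 0 0 0 0.6' | egrep 'pos|ft_|wid'
python3 - <<'E'
from h import *
go(*on("spare",.185),depth=.054)
E
```

```text
position: [0.5363, 0.1101, 0.1605]
ft_force: [0.6, 0.8, -0.9]
grip_width: 0.0629
position: [0.4882, 0.1119, 0.1647]
ft_force: [0.3, 0.0, -0.8]
grip_width: 0.0625
tcp [ 0.497  -0.1204  0.171 ] shift cm [  0.8824 -23.2291   0.6268] rot [ 0.2428  2.0613 -2.1057]
```

```bash
python3 -m handwheel '0 -3 0.6 0 0 0 0.6;0 -7 0.6 0 2 -2 0.6;0 -11 0.6 0.2 2 -2.1 0.6;0 -15 0.6 0.2 2.1 -2.1 0.6;0 -19 0.6 0.2 2.1 -2.1 0.6;0.5 -23.2 0.6 0.2 2.1 -2.1 0.6;0.5 -23.2 0.6 0.2 2.1 -2.1 0.6;0.5 -23.2 0.6 0.2 2.1 -2.1 0.6'
python3 - <<'E'
from h import *
go(*on("spare",.185),depth=.054);st()
S=cam("side");T=cam("top");c=S["color"]
cv2.imwrite("pics/ins.png",np.hstack([cv2.resize(c[170:290,260:380,::-1],(480,480),interpolation=cv2.INTER_CUBIC),cv2.resize(T["color"][190:310,340:420,::-1],(320,480))]))
E
```

```text
time_s: 8.18
position: [0.4946, -0.1223, 0.17]
tool_rot: [[0.989, -0.074, -0.13], [-0.073, -0.997, 0.009], [-0.131, 0.001, -0.991]]
ft_force: [-0.8, -0.2, -1.7]
grip_width: 0.0629
gripper_force: 44.1
tcp [ 0.497  -0.1204  0.171 ] shift cm [0.2341 0.1824 0.0964] rot [ 0.0398 -0.0288  0.2121]
t 8.1833 centre [ 0.4978 -0.1225  0.1938] F [-0.7601 -0.2371 -1.6602] w 0.06287447483289928 44.11773216153961
```

View pics/ins.png

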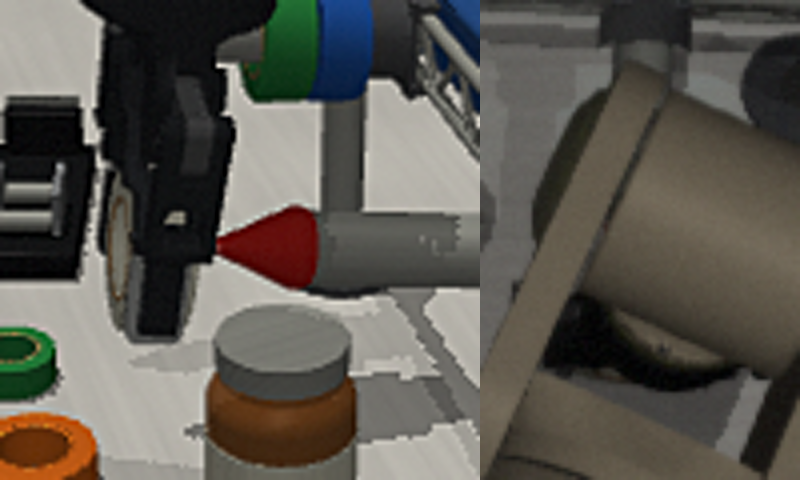

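The side picture shows white in front of the spare tip (crop 217,245). Its lowest point is at about (150,342) and the brown bore rim spans about y 190-300. I'll compare that with the model.

```bash
python3 - <<'E'
from h import *
S=cam("side");s=status.observe();P,Rt=s["position"],s["tool_rot"]
C=P-Rt[:,2]*.054+Rt[:,0]*.002
th=np.linspace(0,2*np.pi,181)
for nm,r,ax in(("front",.032,-.0125),("back",.032,.0125),("bore f",.018,-.0125)):
    q=np.array([proj(S,C+Rt[:,0]*ax+r*(Rt[:,1]*np.cos(t)+Rt[:,2]*np.sin(t))) for t in th]);q=(q-[260,170])*4
    i=q[:,1].argmax();j=q[:,0].argmin();print(nm,'bottom',q[i],'left',q[j],'top y',q[:,1].min(),'right',q[:,0].max())
print('C',C,(proj(S,C)-[260,170])*4)
h=cv2.cvtColor(S["color"],cv2.COLOR_RGB2HSV)
m=cv2.inRange(h,(5,50,60),(25,200,255));m[:205]=0;m[255:]=0;m[:,:284]=0;m[:,300:]=0
y,x=np.nonzero(m);print('rim px crop',len(x),x.min()*4-1040,x.max()*4-1040,y.min()*4-680,y.max()*4-680)
g=S["color"].astype(int).sum(2)
for r in range(248,260):print(r,(r-170)*4,g[r,284:312])
E
```

```text
front bottom [110.9216 325.4669] left [ 96.9089 251.1041] top y 159.04822342228795 right 128.19723774461772
back bottom [174.4537 326.2698] left [158.2412 252.3795] top y 161.01638926797887 right 193.93233844290307
bore f bottom [111.0798 289.0594] left [103.3695 247.3264] top y 195.49801755646695 right 120.95299993840467
C [ 0.5035 -0.12    0.2236] [143.8202 242.9856]
rim px crop 65 104 124 192 296
248 312 [517 519 539 410 252 246 120 219 241 255  79  33  56  54  45  52  49  55
  37  26 174 219 219 541 543 527 518 522]
249 316 [522 520 537 408 239 232 160 214 242 204  70  41  52  52  49  44  50  53
  42  23 172 203 291 535 542 526 526 522]
250 320 [517 519 528 556 288 221 188 227 245 202  69  44  52  51  50  52  44  53
  44  20 215 206 455 542 535 525 524 523]
251 324 [517 519 520 537 399 324 211 214 237 201  65  27  35  51  36  42  36  36
  21  59 194 367 549 550 535 531 528 523]
252 328 [517 521 518 522 538 560 418 239 227 253  92  33  43  43  44  49  48  45
  27  59 184 455 544 542 536 533 526 525]
253 332 [515 517 517 520 521 531 564 288 203 224 175 178 178 183 178 186 180 177
 174 202 279 541 547 534 535 536 536 533]
254 336 [520 514 523 518 517 520 540 414 252 220 220 220 223 221 224 222 223 229
 217 211 446 537 542 537 541 542 541 538]
255 340 [522 516 517 523 517 519 526 545 565 493 483 486 477 470 479 492 499 490
 482 560 559 466 529 544 469 461 458 459]
256 344 [531 521 516 524 517 521 521 528 532 539 547 551 543 540 538 553 566 487
 470 467 456 453 453 455 460 467 473 471]
257 348 [533 524 522 523 520 516 521 521 526 524 525 542 534 529 524 458 461 468
 472 467 469 458 463 464 468 474 474 475]
258 352 [533 535 520 521 521 516 522 523 521 532 522 536 542 462 440 443 458 474
 473 469 466 462 462 465 471 471 473 481]
259 356 [533 533 533 521 520 521 518 523 525 530 458 450 458 460 458 450 458 468
 475 472 470 467 464 465 466 472 474 480]
```

Model and picture agree within about 1 mm; the pads' rim accounts for the lower edge. I'll correct y by -1 mm and z by +1 mm, then insert over the cone in small steps.

```bash
python3 -m handwheel '0 -0.1 0.1 0 0 0.2 0.6;0.8 -0.156 -0.005 0 0 0.2 0.6;1.6 -0.21 -0.11 0 0 0.2 0.6;2.4 -0.27 -0.216 0 0 0.2 0.6;3.2 -0.325 -0.32 0 0 0.2 0.6;3.2 -0.325 -0.32 0 0 0.2 0.6;3.2 -0.325 -0.32 0 0 0.2 0.6' | egrep 'ft_f|pos'
cat >> h.py <<'E'
def dev(k="spare",off=.002,depth=.054):
    s=status.observe();P,Rt=s["position"],s["tool_rot"];C=P-Rt[:,2]*depth+Rt[:,0]*off
    t,u,y,a=hook(k);d=.158+(C-t)@u;e=C-(t+u*(d-.158));print('d mm',d*1e3,'off-axis mm',e*1e3,'F',s["ft_force"],'M',s["wrist_torque"],'w',s["grip_width"],'t',s["time_s"])
    print(' dir diff tool x vs prong',Rt[:,0]+u)
E
python3 -c "
from h import *
dev()"
```

```text
position: [0.5269, -0.1234, 0.1667]
ft_force: [-1.4, -0.4, -1.7]
d mm 152.55384449645913 off-axis mm [-0.1044 -0.832  -0.3486] F [-1.4382 -0.4202 -1.7171] M [ 0.0105 -0.0531 -0.0185] w 0.06271222312498521 t 8.9167
 dir diff tool x vs prong [ 0.0001  0.0037 -0.001 ]
```

```bash
cat > chk.py <<'E'
import sys
from h import *
s=status.observe();F=s["ft_force"]-np.array([-.5,0,-1.3]);print('F',F,'P',s["position"])
sys.exit(int(np.linalg.norm(F)>float(sys.argv[1])))
E
H="python3 -m handwheel"
$H '0 0.08 0.03 0 0 0 0.6;0.3 0.06 -0.01 0 0 0 0.6;0.6 0.04 -0.05 0 0 0 0.6;0.6 0.04 -0.05 0 0 0 0.6' >/dev/null && python3 chk.py 4 && $H '0.2 -0.014 -0.026 0 0 0 0.6;0.4 -0.028 -0.053 0 0 0 0.6;0.6 -0.042 -0.08 0 0 0 0.6;0.6 -0.042 -0.08 0 0 0 0.6' >/dev/null && python3 chk.py 4 && $H '0.2 -0.014 -0.026 0 0 0 0.6;0.4 -0.028 -0.053 0 0 0 0.6;0.6 -0.042 -0.08 0 0 0 0.6;0.6 -0.042 -0.08 0 0 0 0.6' >/dev/null && python3 chk.py 4 && $H '0.2 -0.014 -0.026 0 0 0 0.6;0.4 -0.028 -0.053 0 0 0 0.6;0.6 -0.042 -0.08 0 0 0 0.6;0.6 -0.042 -0.08 0 0 0 0.6' >/dev/null && python3 chk.py 4
python3 -c "
from h import *
dev()"
```

```text
F [0.6938 0.1009 0.7595] P [ 0.5329 -0.1232  0.1666]
F [ 0.6552  2.2781 -0.8287] P [ 0.5386 -0.1232  0.1654]
F [-1.6872  3.9791 -2.7222] P [ 0.5447 -0.1236  0.1647]
d mm 134.6786288358975 off-axis mm [ 0.0159  0.253  -0.0146] F [-2.1872  3.9791 -4.0222] M [ 0.6771  0.0093 -0.0279] w 0.06247532782496007 t 9.9167
 dir diff tool x vs prong [ 0.0001  0.0037 -0.0009]
```

```bash
H="python3 -m handwheel"
$H '0 0.1 -0.05 0 0 0 0.6;0 0.1 -0.05 0 0 0 0.6;0 0.1 -0.05 0 0 0 0.6' >/dev/null; python3 chk.py 3; $H '0 0.06 -0.07 0 0 0 0.6;0 0.06 -0.07 0 0 0 0.6;0 0.06 -0.07 0 0 0 0.6' >/dev/null; python3 chk.py 2.5 &&  $H '0.2 -0.014 -0.026 0 0 0 0.6;0.4 -0.028 -0.053 0 0 0 0.6;0.4 -0.028 -0.053 0 0 0 0.6' >/dev/null && python3 chk.py 3
python3 -c "
from h import *
dev()"
```

```text
F [ 0.874   0.9203 -1.291 ] P [ 0.5449 -0.1232  0.1647]
F [0.2433 0.401  0.284 ] P [ 0.5448 -0.1227  0.1641]
F [ 0.632  -0.6082  0.1276] P [ 0.549  -0.1228  0.1633]
d mm 130.41092143460847 off-axis mm [-0.0186  1.3385 -0.8557] F [ 0.132  -0.6082 -1.1724] M [-0.0135 -0.0671 -0.0674] w 0.06280517519872846 t 10.6667
 dir diff tool x vs prong [ 0.0002  0.0032 -0.    ]
```

```bash
H="python3 -m handwheel"
$H '0.25 -0.018 -0.033 0 0 0 0.6;0.5 -0.035 -0.066 0 0 0 0.6;0.5 -0.035 -0.066 0 0 0 0.6' >/dev/null; python3 chk.py 3 && $H '0.25 -0.018 -0.033 0 0 0 0.6;0.5 -0.035 -0.066 0 0 0 0.6;0.5 -0.035 -0.066 0 0 0 0.6' >/dev/null && python3 chk.py 3 && $H '0.25 -0.018 -0.033 0 0 0 0.6;0.5 -0.035 -0.066 0 0 0 0.6;0.5 -0.035 -0.066 0 0 0 0.6' >/dev/null && python3 chk.py 3 && $H '0.25 -0.018 -0.033 0 0 0 0.6;0.5 -0.035 -0.066 0 0 0 0.6;0.75 -0.053 -0.1 0 0 0 0.6;0.75 -0.053 -0.1 0 0 0 0.6' >/dev/null && python3 chk.py 3 && $H '0.25 -0.018 -0.033 0 0 0 0.6;0.5 -0.035 -0.066 0 0 0 0.6;0.75 -0.053 -0.1 0 0 0 0.6;0.75 -0.053 -0.1 0 0 0 0.6' >/dev/null && python3 chk.py 3
python3 -c "
from h import *
dev()"
```

```text
F [ 0.0978 -0.3935  0.8023] P [ 0.554  -0.1231  0.1625]
F [-0.2679 -0.1685  0.3321] P [ 0.559  -0.1234  0.1618]
F [ 0.926  -0.2198  0.0079] P [ 0.5639 -0.1238  0.1612]
F [-0.1691  0.0963  1.1301] P [ 0.5715 -0.1243  0.1602]
F [1.0017 0.909  0.0921] P [ 0.579  -0.1248  0.1592]
d mm 100.04698240367708 off-axis mm [-0.0305  1.4434 -1.0022] F [ 0.5017  0.909  -1.2079] M [-0.0154 -0.0129 -0.0093] w 0.06275790064160636 t 12.0833
 dir diff tool x vs prong [ 0.0002  0.0033 -0.0003]
```

```bash
H="python3 -m handwheel"
$H '0.4 -0.028 -0.053 0 0 0 0.6;0.8 -0.056 -0.105 0 0 0 0.6;1.2 -0.084 -0.158 0 0 0 0.6;1.6 -0.112 -0.21 0 0 0 0.6;1.6 -0.112 -0.21 0 0 0 0.6' >/dev/null; python3 chk.py 3.5 && $H '0.4 -0.028 -0.053 0 0 0 0.6;0.8 -0.056 -0.105 0 0 0 0.6;1.2 -0.084 -0.158 0 0 0 0.6;1.6 -0.112 -0.21 0 0 0 0.6;1.6 -0.112 -0.21 0 0 0 0.6' >/dev/null && python3 chk.py 3.5 && $H '0.4 -0.028 -0.053 0 0 0 0.6;0.8 -0.056 -0.105 0 0 0 0.6;1.2 -0.084 -0.158 0 0 0 0.6;1.6 -0.112 -0.21 0 0 0 0.6;1.6 -0.112 -0.21 0 0 0 0.6' >/dev/null && python3 chk.py 3.5
python3 -c "
from h import *
dev()"
```

```text
F [1.0512 0.2064 0.3183] P [ 0.5952 -0.126   0.1569]
F [-0.2203 -0.6903  0.6335] P [ 0.6112 -0.1271  0.1547]
F [ 0.1553 -0.3685  0.394 ] P [ 0.6272 -0.1282  0.1527]
d mm 51.286575959354 off-axis mm [-0.0496  1.474  -1.1636] F [-0.3447 -0.3685 -0.906 ] M [ 0.0191 -0.0795 -0.0383] w 0.06263214952848001 t 13.3333
 dir diff tool x vs prong [ 0.0002  0.0034 -0.0004]
```

Now inching to the collar, stopping on contact.

```bash
H="python3 -m handwheel"
$H '0.2 -0.014 -0.026 0 0 0 0.6;0.4 -0.028 -0.053 0 0 0 0.6;0.4 -0.028 -0.053 0 0 0 0.6' >/dev/null; python3 chk.py 3 && $H '0.2 -0.014 -0.026 0 0 0 0.6;0.2 -0.014 -0.026 0 0 0 0.6' >/dev/null && python3 chk.py 3 && $H '0.2 -0.014 -0.026 0 0 0 0.6;0.2 -0.014 -0.026 0 0 0 0.6' >/dev/null && python3 chk.py 3 && $H '0.15 -0.01 -0.02 0 0 0 0.6;0.15 -0.01 -0.02 0 0 0 0.6' >/dev/null && python3 chk.py 3 && $H '0.15 -0.01 -0.02 0 0 0 0.6;0.15 -0.01 -0.02 0 0 0 0.6' >/dev/null && python3 chk.py 3 && $H '0.15 -0.01 -0.02 0 0 0 0.6;0.15 -0.01 -0.02 0 0 0 0.6' >/dev/null && python3 chk.py 3
python3 -c "
from h import *
dev()"
```

```text
F [ 0.2955 -0.2147  0.6115] P [ 0.6308 -0.1284  0.1524]
F [ 1.1845 -0.5106  0.4268] P [ 0.6328 -0.1286  0.1522]
F [ 0.89   -0.8809 -0.6141] P [ 0.6348 -0.1287  0.1519]
F [-6.4333 -0.1245  1.5623] P [ 0.6349 -0.1287  0.1519]
d mm 43.338480152127005 off-axis mm [-0.0166  1.5051 -0.9292] F [-6.9333 -0.1245  0.2623] M [ 0.0404  0.9258 -0.1377] w 0.06254212282028403 t 14.0833
 dir diff tool x vs prong [-0.0003  0.0028 -0.0039]
```

```bash
H="python3 -m handwheel"
$H '0 0 -0.1 0 0 0 0.6;0 0 -0.15 0 0 0 0.6;0 0 -0.15 0 0 0 0.6' >/dev/null; python3 chk.py 30; $H '0 0 -0.07 0 0 0 0.6;0 0 -0.07 0 0 0 0.6' >/dev/null; python3 chk.py 30;  $H '0 0 -0.07 0 0 0 0.6;0 0 -0.07 0 0 0 0.6' >/dev/null; python3 chk.py 30
python3 -c "
from h import *
dev()"
```

```text
F [-8.5084  0.88    3.423 ] P [ 0.6348 -0.1288  0.1508]
F [-9.0564  0.1355  6.2202] P [ 0.6347 -0.1288  0.1501]
F [-8.1365  0.3993  5.5998] P [ 0.6346 -0.1289  0.1495]
d mm 43.26441409103188 off-axis mm [-0.3449  1.3574 -3.3431] F [-8.6365  0.3993  4.2998] M [-0.0485  1.231  -0.2419] w 0.0626618131886643 t 14.6667
 dir diff tool x vs prong [-0.0003  0.0025 -0.0036]
```

```bash
H="python3 -m handwheel"
$H '0 0 -0.04 0 0 0 0.6;0 0 -0.04 0 0 0 0.76;0 0 -0.04 0 0 0 0.85;0 0 -0.04 0 0 0 1;0 0 -0.04 0 0 0 1;0 0 -0.04 0 0 0 1'
$H '-0.1 0 2 0 0 0 1;-0.3 0 4 0 0 0 1;-0.5 0 7 0 0 0 1;-1 0 10 0 0 0 1;-1 0 10 0 0 0 1' | egrep 'pos|ft_'
python3 - <<'E'
from h import *
S=cam("side");st();a=cv2.resize(S["color"][150:290,270:420,::-1],(600,560),interpolation=cv2.INTER_CUBIC);cv2.imwrite("pics/w1.png",a)
s=status.observe();P,Rt=s["position"],s["tool_rot"]
go(*on("full",.0737,-.003),depth=.054)
E
```

```text
time_s: 15.17
position: [0.6362, -0.1288, 0.1484]
tool_rot: [[0.989, -0.067, -0.13], [-0.066, -0.998, 0.008], [-0.13, 0.001, -0.991]]
ft_force: [0.5, 0.5, -0.2]
grip_width: 0.0855
gripper_force: 0.0
position: [0.6271, -0.1293, 0.2551]
ft_force: [-0.6, 0.5, 0.3]
t 15.6333 centre [ 0.6298 -0.1292  0.2758] F [-0.4819  0.817  -0.4921] w 0.08511565287843467 0.0
tcp [0.6191 0.1072 0.1506] shift cm [ -0.7757  23.6288 -10.1466] rot [ 0.0678 -1.972   1.789 ]
```

View pics/w1.png

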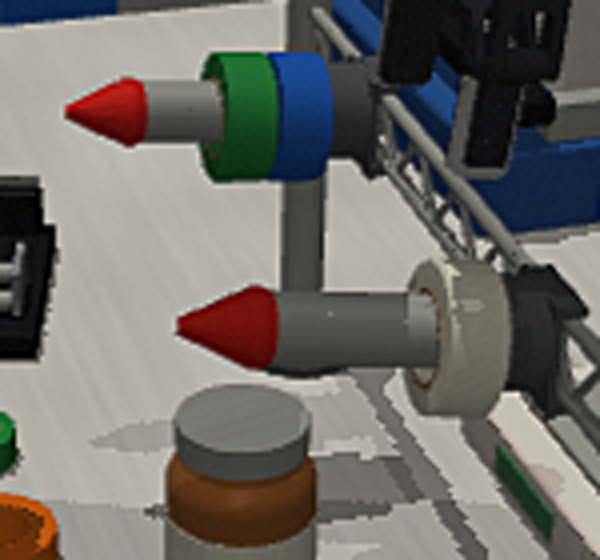

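The picture shows white hanging snug at the spare's collar (crop 460,340). Green (240,115) and blue (303,115) are still on the full hook. That was my last view, so I go by numbers from here. Next, green.

```bash
H="python3 -m handwheel"
$H '-1 4 1 0 -0.5 0.5 1;-1 8 1 0 -1 1 1;-1 12 1 0 -2 1.8 1;-1 16 1 0 -2 1.8 1;-1 20 1 0 -2 1.8 1;-1 23.6 1 0 -2 1.8 1;-1 23.6 0 0 -2 1.8 1;-1 23.6 0 0 -2 1.8 1'|grep pos
python3 - <<'E'
from h import *
go(*on("full",.0757,-.003),depth=.054);st()
E
```

```text
position: [0.6152, 0.1092, 0.246]
tcp [0.6171 0.1073 0.1507] shift cm [ 0.1888 -0.1931 -9.5239] rot [-0.0699 -0.5808 -0.1938]
t 16.3 centre [0.6176 0.1091 0.2699] F [0.3872 0.233  0.0303] w 0.08553645497618237 0.0
```

```bash
H="python3 -m handwheel"
$H '0 0 0 0 0 0 1;0 0 -2.5 0 0 0 1;0 0 -5 0 0 0 1;0 0 -7.5 0 0 0 1;0 0 -7.5 0 0 0 1;0 0 -7.5 0 0 0 1'|grep -E 'pos|ft'
python3 - <<'E'
from h import *
go(*on("full",.0757,-.003),depth=.054)
S=cam("side");h=cv2.cvtColor(S["color"],cv2.COLOR_RGB2HSV)
for c,lo,hi in(("green",(50,120,30),(75,255,255)),("blue",(105,120,40),(125,255,255)),):
    m=mask(S,lo,hi,(305,155,365,205));y,x=np.nonzero(m);print(c,len(x),x.min(),x.max(),y.min(),y.max())
    for r in(190,193):
        v=np.nonzero(m[r])[0];print(r,v.min(),v.max())
# predicted edges of green bottom line
C,_,_=on("full",.0737,-.003);t,u,_,_=hook("full")
for e in(.0125,-.0125):
    q=np.array([proj(S,C+u*e+.032*np.array([0,-np.sin(a),-np.cos(a)])) for a in np.linspace(0,1.6,9)]);print(q[::2].round(1).tolist())
E
```

```text
position: [0.616, 0.106, 0.1733]
ft_force: [-0.3, -0.8, 0.8]
tcp [0.6171 0.1073 0.1507] shift cm [ 0.1079  0.1242 -2.2509] rot [-0.0636 -0.471   0.0835]
green 236 320 338 163 194
190 322 337
193 323 336
blue 452 337 364 155 194
190 339 351
193 338 350
[[322.2, 193.6], [324.0, 195.0], [325.5, 193.8], [326.6, 190.1], [327.0, 184.6]]
[[334.3, 193.4], [336.2, 194.8], [337.9, 193.6], [339.1, 190.0], [339.5, 184.4]]
```

```bash
H="python3 -m handwheel"
$H '0.1 0.1 -1 0 -0.5 0 1;0.1 0.1 -2.2 0 -0.5 0 1;0.1 0.1 -2.2 0 -0.5 0 1;0.1 0.1 -2.2 0 -0.5 0 0.8;0.1 0.1 -2.2 0 -0.5 0 0.75;0.1 0.1 -2.2 0 -0.5 0 0.6;0.1 0.1 -2.2 0 -0.5 0 0.6' 30
$H '0 0 0 0 0 0 0.6;0 0 0.3 0 0 0 0.6;0 0 0.3 0 0 0 0.6;-0.5 0.02 0.35 0 0 0 0.6;-1 0.04 0.39 0 0 0 0.6;-1 0.04 0.39 0 0 0 0.6' 40|egrep 'pos|ft|wid'
python3 - <<'E'
from h import *
dev("full",0)
S=cam("side")
for c,lo,hi in(("green",(50,120,30),(75,255,255)),("blue",(105,120,40),(125,255,255)),):
    m=mask(S,lo,hi,(295,155,375,205));y,x=np.nonzero(m);print(c,len(x),x.min(),x.max(),y.min(),y.max())
    v=np.nonzero(m[193])[0];print(v.min(),v.max())
E
```

```text
time_s: 17.43
position: [0.6179, 0.108, 0.1534]
tool_rot: [[0.996, -0.036, -0.084], [-0.035, -0.999, 0.004], [-0.084, -0.001, -0.996]]
ft_force: [-0.0, -0.6, 6.3]
grip_width: 0.063
gripper_force: 33.1
position: [0.606, 0.1088, 0.1554]
ft_force: [0.1, -0.5, -0.6]
grip_width: 0.0627
d mm 87.29720991786124 off-axis mm [0.0955 1.0493 0.6444] F [ 0.0996 -0.543  -0.5871] M [ 0.0062 -0.0988 -0.0086] w 0.06267983698377588 t 17.9333
 dir diff tool x vs prong [0.0002 0.0005 0.0015]
green 96 315 333 163 194
318 319
blue 712 334 374 155 194
336 350
```

```bash
H="python3 -m handwheel"
$H '0 -0.05 0.1 0 0 0 0.6;-0.7 -0.025 0.21 0 0 0 0.6;-1.4 0 0.27 0 0 0 0.6;-2.1 0.025 0.34 0 0 0 0.6;-2.8 0.05 0.4 0 0 0 0.6;-2.8 0.05 0.4 0 0 0 0.6' >/dev/null;python3 chk.py 5 && $H '-0.8 0.03 0.07 0 0 0 0.6;-1.6 0.06 0.144 0 0 0 0.6;-2.4 0.09 0.216 0 0 0 0.6;-3.2 0.12 0.29 0 0 0 0.6;-3.2 0.12 0.29 0 0 0 0.6' >/dev/null;python3 chk.py 5 && $H '-0.8 0.03 0.07 0 0 0 0.6;-1.6 0.06 0.144 0 0 0 0.6;-2.4 0.09 0.216 0 0 0 0.6;-3.2 0.12 0.29 0 0 0 0.6;-4 0.15 0.36 0 0 0 0.6;-4 0.15 0.36 0 0 0 0.6' >/dev/null;python3 chk.py 5
python3 - <<'E'
from h import *
dev("full",0,.0513);go(*on("spare",.185),depth=.0513)
E
```

```text
F [ 0.381  -0.3708  0.7118] P [0.5777 0.1093 0.1599]
F [ 0.7914 -0.0586  0.4987] P [0.5456 0.1105 0.1627]
F [ 0.3675 -0.8931  0.8503] P [0.5057 0.112  0.1663]
d mm 188.30460428419886 off-axis mm [ 0.001   0.7049 -0.2669] F [-0.1325 -0.8931 -0.4497] M [ 0.039  -0.097  -0.0022] w 0.06260714322593708 t 19.4
 dir diff tool x vs prong [0.0002 0.0006 0.0022]
tcp [ 0.4973 -0.1205  0.1737] shift cm [ -0.8321 -23.2457   0.7403] rot [ 0.0545  2.4616 -2.0091]
```

```bash
H="python3 -m handwheel"
$H '-1 -3 0.6 0 0 0 0.6;-1 -7 0.6 0 1 -1 0.6;-1 -11 0.6 0 2.4 -2 0.6;-1 -15 0.6 0.05 2.4 -2 0.6;-1 -19 0.6 0.05 2.4 -2 0.6;-0.8 -23.1 0.65 0.05 2.4 -2 0.6;-0.8 -23.1 0.65 0.05 2.4 -2 0.6;-0.8 -23.1 0.65 0.05 2.4 -2 0.6'>/dev/null;$H '0 0 0 0 0 0 0.6;0 0 0 0 0 0 0.6;0 0 0 0 0 0 0.6'>/dev/null
python3 - <<'E'
from h import *
dev("spare",0,.0513)
S=cam("side");s=status.observe();P,Rt=s["position"],s["tool_rot"]
m=mask(S,(45,80,15),(80,255,255),(270,205,320,262));y,x=np.nonzero(m);print('green',len(x),x.min(),x.max(),y.min(),y.max())
for r in range(246,257):
    v=np.nonzero(m[r])[0];print(r,v.min() if len(v) else 0,v.max() if len(v) else 0)
C=P-Rt[:,2]*.0513
for ax in(-.0125,.0125):
    q=np.array([proj(S,C+Rt[:,0]*ax+.032*(Rt[:,1]*np.cos(t)+Rt[:,2]*np.sin(t))) for t in np.linspace(0,2*np.pi,181)]);print(q[q[:,1].argmax()],q[:,0].min(),q[:,0].max())
E
```

```text
d mm 183.3052438936148 off-axis mm [ 0.0578  2.5369 -0.9152] F [ 0.2025  0.2425 -1.2399] M [ 0.0225 -0.0797  0.0392] w 0.06251801318475547 t 20.3167
 dir diff tool x vs prong [0.0003 0.0016 0.0015]
green 254 270 314 211 261
246 290 309
247 290 309
248 290 308
249 291 308
250 291 293
251 0 0
252 0 0
253 270 271
254 270 272
255 270 273
256 270 272
[288.9653 250.8825] 285.39200826792097 293.2672083597529
[304.8062 251.0516] 300.68588391171374 309.65851347022203
```

```bash
H="python3 -m handwheel"
$H '0 -0.12 0 0 0 0 0.6;0.8 -0.176 -0.105 0 0 0 0.6;1.6 -0.23 -0.21 0 0 0 0.6;2.4 -0.29 -0.316 0 0 0 0.6;3.2 -0.345 -0.42 0 0 0 0.6;3.6 -0.373 -0.474 0 0 0 0.6;3.6 -0.373 -0.474 0 0 0 0.6' >/dev/null; python3 chk.py 4 && $H '0.3 -0.021 -0.04 0 0 0 0.6;0.6 -0.042 -0.08 0 0 0 0.6;0.6 -0.042 -0.08 0 0 0 0.6' >/dev/null && python3 chk.py 3 && $H '0.3 -0.021 -0.04 0 0 0 0.6;0.6 -0.042 -0.08 0 0 0 0.6;0.6 -0.042 -0.08 0 0 0 0.6' >/dev/null && python3 chk.py 3 && $H '0.3 -0.021 -0.04 0 0 0 0.6;0.6 -0.042 -0.08 0 0 0 0.6;0.6 -0.042 -0.08 0 0 0 0.6' >/dev/null && python3 chk.py 3
python3 -c "
from h import *
dev('spare',0,.0513)"
```

```text
F [0.2363 0.1761 1.0036] P [ 0.5359 -0.123   0.1671]
F [1.4597 0.614  0.5527] P [ 0.5414 -0.1233  0.1668]
F [0.3818 1.4268 1.6041] P [ 0.5475 -0.1238  0.166 ]
F [1.8959 1.2792 1.8735] P [ 0.5536 -0.1242  0.1651]
d mm 128.06405506633078 off-axis mm [-0.1297  0.2606 -1.1236] F [1.3959 1.2792 0.5735] M [ 0.2324 -0.2578 -0.0253] w 0.06281106037830297 t 21.7
 dir diff tool x vs prong [ 0.0002 -0.      0.0017]
```

```bash
H="python3 -m handwheel"
$H '0 0.1 0.04 0 0 0 0.6;0 0.1 0.04 0 0 0 0.6;0.3 0.08 0 0 0 0 0.6;0.6 0.06 -0.04 0 0 0 0.6;0.6 0.06 -0.04 0 0 0 0.6' >/dev/null; python3 chk.py 3 && $H '0.4 -0.028 -0.053 0 0 0 0.6;0.8 -0.056 -0.105 0 0 0 0.6;0.8 -0.056 -0.105 0 0 0 0.6' >/dev/null && python3 chk.py 3 && $H '0.4 -0.028 -0.053 0 0 0 0.6;0.8 -0.056 -0.105 0 0 0 0.6;1.2 -0.084 -0.158 0 0 0 0.6;1.2 -0.084 -0.158 0 0 0 0.6' >/dev/null && python3 chk.py 3 && $H '0.4 -0.028 -0.053 0 0 0 0.6;0.8 -0.056 -0.105 0 0 0 0.6;1.2 -0.084 -0.158 0 0 0 0.6;1.2 -0.084 -0.158 0 0 0 0.6' >/dev/null && python3 chk.py 3 && $H '0.4 -0.028 -0.053 0 0 0 0.6;0.8 -0.056 -0.105 0 0 0 0.6;0.8 -0.056 -0.105 0 0 0 0.6' >/dev/null && python3 chk.py 3
python3 -c "
from h import *
dev('spare',0,.0513)"
```

```text
F [ 0.4067 -0.0115  0.96  ] P [ 0.5595 -0.1237  0.1646]
F [ 0.9073 -0.2051 -0.1907] P [ 0.5677 -0.1243  0.1635]
F [ 0.0263 -0.4258 -0.3513] P [ 0.5797 -0.1251  0.1619]
F [ 1.0965 -0.2097 -0.4415] P [ 0.5917 -0.1259  0.1603]
F [-0.1263 -0.287   0.0727] P [ 0.5997 -0.1264  0.1593]
d mm 81.581756679777 off-axis mm [-0.0285  1.2206 -0.8683] F [-0.6263 -0.287  -1.2273] M [-0.027  -0.0778  0.0005] w 0.06276214135597662 t 23.2833
 dir diff tool x vs prong [ 0.0002 -0.      0.0014]
```

```bash
H="python3 -m handwheel"
$H '0.4 -0.028 -0.053 0 0 0 0.6;0.8 -0.056 -0.105 0 0 0 0.6;1.1 -0.077 -0.145 0 0 0 0.6;1.1 -0.077 -0.145 0 0 0 0.6' >/dev/null; python3 chk.py 3 && $H '0.15 -0.01 -0.02 0 0 0 0.6;0.15 -0.01 -0.02 0 0 0 0.6' >/dev/null && python3 chk.py 3 && $H '0.15 -0.01 -0.02 0 0 0 0.6;0.15 -0.01 -0.02 0 0 0 0.6' >/dev/null && python3 chk.py 3 && $H '0.15 -0.01 -0.02 0 0 0 0.6;0.15 -0.01 -0.02 0 0 0 0.6' >/dev/null && python3 chk.py 3 && $H '0.15 -0.01 -0.02 0 0 0 0.6;0.15 -0.01 -0.02 0 0 0 0.6' >/dev/null && python3 chk.py 3 && $H '0.15 -0.01 -0.02 0 0 0 0.6;0.15 -0.01 -0.02 0 0 0 0.6' >/dev/null && python3 chk.py 3
python3 -c "
from h import *
dev('spare',0,.0513)"
```

```text
F [-0.0346  0.246   0.2151] P [ 0.6105 -0.1272  0.1579]
F [-4.7818 -0.7641  2.0449] P [ 0.6107 -0.1272  0.1579]
d mm 70.27537003073722 off-axis mm [-0.0203  1.2098 -0.8   ] F [-5.2818 -0.7641  0.7449] M [-0.0092  0.565  -0.0822] w 0.06271659856765056 t 23.7833
 dir diff tool x vs prong [-0.0002 -0.0004 -0.0013]
```

```bash
H="python3 -m handwheel"
$H '0.05 0 -0.1 0 0 0 0.6;0.05 0 -0.15 0 0 0 0.6;0.05 0 -0.15 0 0 0 0.6' >/dev/null; python3 chk.py 30; $H '0 0 -0.08 0 0 0 0.6;0 0 -0.08 0 0 0 0.6' >/dev/null; python3 chk.py 30
python3 -c "
from h import *
dev('spare',0,.0513)"
```

```text
F [-8.7897  0.1629  5.4013] P [ 0.6107 -0.1273  0.157 ]
F [-8.4705 -0.2139  6.3005] P [ 0.6106 -0.1273  0.1563]
d mm 70.12085087263475 off-axis mm [-0.2407  1.1251 -2.4285] F [-8.9705 -0.2139  5.0005] M [ 0.0095  1.2253 -0.1286] w 0.06262893591425779 t 24.2
 dir diff tool x vs prong [-0.0003 -0.0009 -0.0017]
```

```bash
H="python3 -m handwheel"
$H '0 0 -0.06 0 0 0 0.6;0 0 -0.06 0 0 0 0.6;0 0 -0.06 0 0 0 0.76;0 0 -0.06 0 0 0 0.85;0 0 -0.06 0 0 0 1;0 0 -0.06 0 0 0 1;0 0 -0.06 0 0 0 1'|egrep 'ft|wid|pos'
$H '-0.1 0 2 0 0 0 1;-0.3 0 4 0 0 0 1;-0.5 0 7 0 0 0 1;-1 0 10 0 0 0 1;-1 0 10 0 0 0 1;-1 0 10 0 0 0 1' >/dev/null
python3 - <<'E'
from h import *
S=cam("side");st()
m=mask(S,(45,80,15),(80,255,255),(345,205,420,262));y,x=np.nonzero(m);print('green',len(x),x.min(),x.max(),y.min(),y.max())
for d in(.0675,.070,.0725,.075):
    C,_,_=on("spare",d,-.003);C=C+[0,.0013,-.0009];t,u,_,_=hook("spare");w=np.cross(u,[0,1,0]);w/=np.linalg.norm(w);v=np.cross(w,u);o=[]
    for e in(.0125,-.0125):
        q=np.array([proj(S,C+u*e+.032*(v*np.cos(a)+w*np.sin(a))) for a in np.linspace(0,2*np.pi,181)]);o+=[q[:,0].min(),q[:,0].max(),q[:,1].min(),q[:,1].max()]
    print(d,np.array(o).round(1))
for r in(205,210,215,250,252):print(r,S["color"][r,360:405].tolist()[::1] if 0 else S["color"][r,365:402].sum(1))
go(*on("full",.0487,-.003),depth=.0525)
E
```

```text
position: [0.6122, -0.1273, 0.155]
ft_force: [0.5, -0.5, -0.6]
grip_width: 0.0854
t 25.3333 centre [ 0.6052 -0.1275  0.2788] F [ 0.2161 -0.5459 -1.3919] w 0.08538625176980855 0.0
green 748 356 394 215 261
0.0675 [354.5 367.1 213.6 253.8 368.8 382.5 214.  253.9]
0.07 [353.  365.6 213.5 253.7 367.4 381.  214.  253.9]
0.0725 [351.6 364.  213.5 253.7 366.  379.4 213.9 253.9]
0.075 [350.1 362.5 213.4 253.7 364.6 377.9 213.9 253.9]
205 [529 531 533 531 531 530 536 540 542 564 377 229 290 202 154 227 538 557
 556 597 272 219 151  82 122 232 304 341 366 391 181  89 102 109 112 111
 110]
210 [524 532 539 539 531 531 537 536 527 527 537 542 547 570 390 224 296 356
 202 348 573 328 194 343 572 602 395 369 207 208 290 334 355 354 221 314
 335]
215 [135 126  54  42  35  34  34  37  36  37  35  33  94 225 249 246 249 260
 267 264 263 258 258 252 244 246 223 151 440 590 399 226 142 211 299 341
 359]
250 [ 82  79  90  82  83  78  78  83  84  86  85  82  78  72 110 261 265 258
 258 257 257 259 257 255 259 255 254 250 221 396 569 570 564 565 577 613
 298]
252 [ 68  72  71  72  74  70  64  68  60  62  66  65  52 141 245 241 235 232
 233 233 236 240 239 242 237 239 220 224 478 580 571 565 560 560 562 571
 600]
tcp [0.6441 0.1063 0.1498] shift cm [  4.2036  23.3545 -10.5167] rot [-0.105  -2.2288  1.988 ]
```

```bash
H="python3 -m handwheel"
$H '0 4 1 0 -0.5 0.5 1;0 8 1 0 -1 1 1;1 12 1 0 -2 1.8 1;2 16 1 0 -2.2 2 1;3 20 1 0 -2.2 2 1;4.2 23.3 0 0 -2.2 2 1;4.2 23.3 -2 0 -2.2 2 1;4.2 23.3 -4 0 -2.2 2 1'>/dev/null; $H '0 0 0 0 0 0 1;0 0 -2 0 0 0 1;0 0 -4 0 0 0 1;0 0 -4 0 0 0 1;0 0 -4 0 0 0 1' | egrep 'ft|pos'
python3 - <<'E'
from h import *
go(*on("full",.0487,-.003),depth=.0535)
S=cam("side");m=mask(S,(105,120,40),(125,255,255),(325,155,375,205))
for r in(188,191,193):v=np.nonzero(m[r])[0];print(r,v.min(),v.max())
E
```

```text
position: [0.6438, 0.1054, 0.1748]
ft_force: [-0.1, 0.5, 0.7]
tcp [0.644  0.1063 0.1488] shift cm [ 0.0188  0.0927 -2.6011] rot [-0.1163 -0.1766  0.0204]
188 334 351
191 335 350
193 336 350
```

```bash
H="python3 -m handwheel"
$H '0.1 0.1 -1 0 -0.2 0 1;0.1 0.1 -2.4 0 -0.2 0 1;0.1 0.1 -2.4 0 -0.2 0 1;0.1 0.1 -2.4 0 -0.2 0 0.8;0.1 0.1 -2.4 0 -0.2 0 0.75;0.1 0.1 -2.4 0 -0.2 0 0.6;0.1 0.1 -2.4 0 -0.2 0 0.6' 30 | egrep 'ft|wid|pos'
python3 -c "
from h import *
dev('full',0,.0525)"
$H '0 0 0 0 0 0 0.6;0 0 0.2 0 0 0 0.6;-0.3 0.01 0.33 0 0 0 0.6;-0.6 0.02 0.35 0 0 0 0.6;-1 0.04 0.39 0 0 0 0.6;-1 0.04 0.39 0 0 0 0.6' 40|egrep 'pos|ft|wid'
python3 chk.py 4 && $H '-0.8 0.03 0.07 0 0 0 0.6;-1.6 0.06 0.144 0 0 0 0.6;-2.4 0.09 0.216 0 0 0 0.6;-3.2 0.12 0.29 0 0 0 0.6;-3.2 0.12 0.29 0 0 0 0.6'>/dev/null; python3 chk.py 4; python3 -c "
from h import *
dev('full',0,.0525)"
```

```text
position: [0.6458, 0.1068, 0.1528]
ft_force: [1.1, -1.1, 5.6]
grip_width: 0.0626
d mm 47.60493472732387 off-axis mm [0.0285 0.3917 0.1615] F [ 1.0948 -1.0705  5.6118] M [ 0.129   0.0069 -0.0638] w 0.06255339911822945 t 27.05
 dir diff tool x vs prong [0.0005 0.0004 0.0057]
position: [0.6342, 0.1073, 0.155]
ft_force: [-0.3, -0.3, -1.3]
grip_width: 0.0629
F [ 0.2117 -0.308   0.0462] P [0.6342 0.1073 0.155 ]
F [ 0.9673 -0.3503  0.0712] P [0.602  0.1086 0.1582]
d mm 91.5895876385474 off-axis mm [0.1631 0.6381 1.5562] F [ 0.4673 -0.3503 -1.2288] M [-0.0348 -0.0811 -0.0116] w 0.06260067647691449 t 27.9667
 dir diff tool x vs prong [0.0002 0.0007 0.002 ]
```

```bash
H="python3 -m handwheel"
$H '0 0 0.14 0 0 0 0.6;-0.8 0.03 0.21 0 0 0 0.6;-1.6 0.06 0.284 0 0 0 0.6;-2.4 0.09 0.356 0 0 0 0.6;-3.2 0.12 0.43 0 0 0 0.6;-3.2 0.12 0.43 0 0 0 0.6'>/dev/null; python3 chk.py 5 && $H '-0.8 0.03 0.07 0 0 0 0.6;-1.6 0.06 0.144 0 0 0 0.6;-2.4 0.09 0.216 0 0 0 0.6;-3.2 0.12 0.29 0 0 0 0.6;-3.2 0.12 0.29 0 0 0 0.6'>/dev/null; python3 chk.py 5 && $H '-0.8 0.03 0.07 0 0 0 0.6;-1.6 0.06 0.144 0 0 0 0.6;-2.4 0.09 0.216 0 0 0 0.6;-3.3 0.12 0.29 0 0 0 0.6;-3.3 0.12 0.29 0 0 0 0.6;-3.3 0.12 0.29 0 0 0 0.6'>/dev/null; python3 chk.py 5; python3 - <<'E'
from h import *
dev('full',0,.0493)
S=cam("side");s=status.observe();P,Rt=s["position"],s["tool_rot"];C=P-Rt[:,2]*.0493
m=mask(S,(105,120,30),(125,255,255),(240,150,330,230));y,x=np.nonzero(m);print('blue',len(x),x.min(),x.max(),y.min(),y.max())
for ax in(-.0125,.0125):
    q=np.array([proj(S,C+Rt[:,0]*ax+.032*(Rt[:,1]*np.cos(t)+Rt[:,2]*np.sin(t))) for t in np.linspace(0,2*np.pi,181)]);print(q.min(0),q.max(0))
# dispenser grey parts, side view
T=cam("top");sub=T["color"][245:300,140:225].max(2)
g=S["color"][185:245,245:292].max(2)
for i,r in enumerate(g[::1]):
    if 10<i<60:print(185+i,' '.join('%3d'%v for v in r[:44]))
E
```

```text
F [0.0601 0.7246 0.332 ] P [0.5696 0.1098 0.1626]
F [1.1992 0.4853 0.0526] P [0.5376 0.1109 0.1654]
F [ 0.0576 -0.2648  0.1731] P [0.5058 0.112  0.1682]
d mm 188.34907220525312 off-axis mm [-0.0011  0.6609 -0.2731] F [-0.4424 -0.2648 -1.1269] M [ 0.0326 -0.0518  0.0069] w 0.0625481625677272 t 29.3833
 dir diff tool x vs prong [0.0003 0.0005 0.003 ]
blue 196 263 298 150 194
[261.7512 160.7339] [267.0825 194.6001]
[274.3637 160.705 ] [280.4095 194.3734]
196 167 166 167 170 170 171 171 171 170 170 171 172 174 172 175 186  88  24  24  24  27  27  28  28  36  35  33  44  44  44  44  41  43  35  71 181 182 175 173 173 173 173 174 175
197 168 166 167 169 172 172 169 170 170 170 170 172 175 174 181 145  45   8  14  14  13  17  13  15  15  13  13  13  13  13  16  12  18   9   0  70 173 177 173 173 174 173 174 174
198 167 167 167 170 172 174 171 170 170 170 170 173 173 175 185  77  16  19  25  27  28  28  31  30  30  28  31  29  29  31  30  30  28  26   2  77 178 177 175 174 173 173 172 174
199 166 167 168 167 170 172 174 171 169 171 171 172 174 178 188 113  28   0   7   9  10   2   8   9   8 
[... 7475 characters left out ...]
 147 148 149 151 158 159 163 161 160 158 159 161 163 163 163 164 163 163 165 164 162 163 163 161 162 161 162 165 163 159 156 155 152 149 146 148 147 148 151 153
242 152 152 150 147 146 149 150 148 148 149 151 151 150 149 149 150 152 153 154 152 153 153 155 153 153 152 152 153 150 151 152 154 153 152 149 149 152 150 145 147 147 146 149 152
243 153 152 150 147 147 146 148 147 147 146 149 150 148 146 147 149 149 150 150 150 149 149 152 150 150 148 150 150 150 148 148 150 152 150 149 148 151 150 149 147 147 147 148 150
244 153 152 150 148 147 146 149 147 148 147 146 150 147 145 144 145 148 148 149 149 148 149 150 150 150 149 150 149 149 148 146 149 151 151 148 146 148 150 147 147 146 148 147 149
```

```bash
python3 - <<'E'
from h import *
S=cam("side");T=cam("top")
def yaw(a,b):d=b-a;return np.degrees(np.arctan2(d[1],d[0])),np.linalg.norm(d)
print('cheek S',onz(S,(266.2,214.4),.045),'rollers S',onz(S,(266.4,219.8),.031))
print('tri',tri(T,(187.9,270.6),S,(266.2,214.4)),tri(T,(189.2,269.5),S,(266.4,219.8)))
print('near edge yaw',yaw(onz(S,(252,233.3),.018),onz(S,(278.3,233.3),.018)))
print('rollers yaw',yaw(onz(S,(261,216.3),.031),onz(S,(272.5,216.3),.031)),yaw(onz(S,(259.5,223.4),.031),onz(S,(272.2,223.4),.031)))
print('roller spacing',onz(S,(266.7,216.3),.031)-onz(S,(265.9,223.4),.031))
a,b=onz(S,(257,206.5),.018),onz(S,(251.5,233),.018);d=a-b;print('left edge y dir yaw',np.degrees(np.arctan2(-d[0],d[1])))
for n,p in(('near L',(251.5,233)),('near R',(279,233))):print(n,onz(S,p,.018))
E
```

```text
cheek S [0.5303 0.3003 0.045 ] rollers S [0.53   0.2997 0.031 ]
tri (array([0.53  , 0.2992, 0.0456]), np.float64(0.0001610746636944655)) (array([0.532 , 0.3004, 0.0306]), np.float64(0.0036394897716455865))
near edge yaw (np.float64(-15.460499822151242), np.float64(0.060836260038032455))
rollers yaw (np.float64(-15.453737831848514), np.float64(0.027589543723618583)) (np.float64(-15.456657927139213), np.float64(0.029725966325708696))
roller spacing [ 0.0088  0.0357 -0.    ]
left edge y dir yaw -15.300533256336841
near L [0.4883 0.2682 0.018 ]
near R [0.5497 0.2512 0.018 ]
```

```bash
H="python3 -m handwheel"
python3 - <<'E'
from h import *
go(np.array([.5302,.2997,.13]),np.radians(-15.5),0,.0493)
E
$H '-0.5 4 0 0 0 0 0.6;-0.5 8 0 0 -3 -5 0.6;0 12 0 0 -5 -10 0.6;1 16 0 0 -5 -13.5 0.6;2 18.7 -2 0 -5.3 -13.5 0.6;2 18.7 -5 0 -5.3 -13.5 0.6;2 18.7 -7 0 -5.3 -13.5 0.6;2 18.7 -7 0 -5.3 -13.5 0.6' | egrep 'pos|ft|q'
python3 - <<'E'
from h import *
print(status.observe()["q"])
go(np.array([.5302,.2997,.13]),np.radians(-15.5),0,.0493)
E
```

```text
tcp [0.5302 0.2997 0.0807] shift cm [ 2.3808 18.7819 -8.7141] rot [ -0.8826  -4.9368 -13.4642]
position: [0.524, 0.2987, 0.0933]
ft_force: [-0.6, -0.2, -1.7]
[ 18.1432  32.3334  75.4307   0.6792  72.0317 123.3766]
tcp [0.5302 0.2997 0.0807] shift cm [ 0.6235  0.0969 -1.2625] rot [-0.6779 -0.0057 -0.0582]
```

```bash
H="python3 -m handwheel"
$H '0.5 0.1 -1.5 -0.7 0 0 0.6;0.5 0.1 -2.5 -0.7 0 0 0.6;0.5 0.1 -2.5 -0.7 0 0 0.6;0.5 0.1 -2.5 -0.7 0 0 0.6;0.5 0.1 -2.5 -0.7 0 0 0.6' | egrep 'pos|ft'
python3 - <<'E'
from h import *
S=cam("side");s=status.observe();P,Rt=s["position"],s["tool_rot"];C=P-Rt[:,2]*.0493;print('C',C)
go(np.array([.5302,.2997,.115]),np.radians(-15.5),0,.0493)
m=mask(S,(105,120,20),(130,255,255),(230,150,300,225));y,x=np.nonzero(m);print('blue',len(x),x.min(),x.max(),y.min(),y.max())
for r in range(y.min(),y.max()+1):
    v=np.nonzero(m[r])[0];print((r,v.min(),v.max()) if len(v) else '',end=' ')
print()
for ax in(-.0125,.0125):
    q=np.array([proj(S,C+Rt[:,0]*ax+.032*(Rt[:,1]*np.cos(t)+Rt[:,2]*np.sin(t))) for t in np.linspace(0,2*np.pi,181)]);print(q.min(0),q.max(0),q[q[:,1].argmax()])
E
```

```text
position: [0.5315, 0.2999, 0.074]
ft_force: [0.4, 0.6, -0.8]
C [0.531  0.2998 0.1234]
tcp [0.5302 0.2997 0.0657] shift cm [-0.1311 -0.0215 -0.8424] rot [-0.174   0.5472  0.0052]
blue 245 260 298 150 198
(150, np.int64(273), np.int64(298)) (151, np.int64(272), np.int64(298)) (152, np.int64(273), np.int64(298)) (153, np.int64(272), np.int64(298)) (154, np.int64(272), np.int64(288)) (155, np.int64(272), np.int64(275))                (171, np.int64(269), np.int64(271)) (172, np.int64(268), np.int64(271)) (173, np.int64(260), np.int64(271)) (174, np.int64(260), np.int64(271)) (175, np.int64(260), np.int64(271)) (176, np.int64(260), np.int64(271)) (177, np.int64(269), np.int64(271)) (178, np.int64(269), np.int64(271)) (179, np.int64(269), np.int64(270)) (180, np.int64(268), np.int64(271)) (181, np.int64(268), np.int64(271)) (182, np.int64(269), np.int64(272)) (183, np.int64(269), np.int64(271)) (184, np.int64(269), np.int64(271)) (185, np.int64(269), np.int64(271)) (186, np.int64(269), np.int64(271)) (187, np.int64(269), np.int64(271)) (188, np.int64(269), np.int64(271)) (189, np.int64(269), np.int64(271)) (190, np.int64(269), np.int64(271)) (191, np.int64(269), np.int64(271)) (192, np.int64(269), np.int64(271)) (193, np.int64(269), np.int64(271)) (194, np.int64(270), np.int64(272)) (195, np.int64(270), np.int64(272)) (196, np.int64(269), np.int64(272)) (197, np.int64(268), np.int64(272)) (198, np.int64(261), np.int64(271)) 
[258.0642 169.7465] [261.0665 197.8623] [259.7934 197.8623]
[269.2698 169.6661] [271.717 197.784] [270.697 197.784]
```

```bash
H="python3 -m handwheel"
$H '-0.1 0 -1 -0.2 0.5 0 0.6;-0.1 0 -2.2 -0.2 0.5 0 0.6;-0.1 0 -3.4 -0.2 0.5 0 0.6;-0.1 0 -4.4 -0.2 0.5 0 0.6;-0.1 0 -5 -0.2 0.5 0 0.6;-0.1 0 -5 -0.2 0.5 0 0.6;-0.1 0 -5 -0.2 0.5 0 0.6' >/dev/null; python3 chk.py 3 && $H '0 0 -0.3 0 0 0 0.6;0 0 -0.4 0 0 0 0.6;0 0 -0.4 0 0 0 0.6' >/dev/null && python3 chk.py 3 && $H '0 0 -0.3 0 0 0 0.6;0 0 -0.4 0 0 0 0.6;0 0 -0.4 0 0 0 0.6' >/dev/null && python3 chk.py 3 && $H '0 0 -0.2 0 0 0 0.6;0 0 -0.2 0 0 0 0.6' >/dev/null && python3 chk.py 3 &&  $H '0 0 -0.2 0 0 0 0.6;0 0 -0.2 0 0 0 0.6' >/dev/null && python3 chk.py 3
python3 -c "
from h import *
s=status.observe();print('C',s['position']-s['tool_rot'][:,2]*.0493,s['tool_rot'][:,0],s['time_s'])"
```

```text
F [0.6053 0.1184 0.3486] P [0.5301 0.3    0.0229]
F [0.4561 0.1792 0.5867] P [0.5301 0.3    0.0191]
F [1.3783 0.0712 1.5092] P [0.5299 0.2999 0.0147]
F [0.0865 0.1409 1.1771] P [0.5299 0.2999 0.0126]
F [-0.3396  0.2385  5.2621] P [0.5306 0.3003 0.0117]
C [0.5305 0.3003 0.061 ] [ 0.9637 -0.2671  0.0008] 32.1333
```

```bash
H="python3 -m handwheel"
$H '0 0 0 0 0 0 0.74;0 0 0 0 0 0 0.76;0 0 0 0 0 0 0.8;0 0 0 0 0 0 0.88;0 0 0 0 0 0 0.95;0 0 0 0 0 0 1;0 0 0 0 0 0 1' | egrep 'ft|wid|pos'
$H '0 0 2 0 0 0 1;0 0 5 0 0 0 1;0 0 9 0 0 0 1;0 0 13 0 0 0 1;-4 0 17 0 0 0 1;-8 0 20 0 0 0 1;-12 0 20 0 0 0 1;-12 0 20 0 0 0 1' >/dev/null;  $H '-8 -8 0 0 0 0 1;-8 -8 0 0 0 0 1;-8 -8 0 0 0 0 1;-8 -8 0 0 0 0 1'|egrep 'ft|pos'
python3 - <<'E'
from h import *
S=cam("side");T=cam("top")
C=np.array([.5302,.2997,.059]);a=np.radians(-15.5);ux=np.array([np.cos(a),np.sin(a),0]);uy=np.array([-np.sin(a),np.cos(a),0])
for n,d,roi in(("side",S,(240,180,300,235)),("top",T,(160,240,215,300))):
    m=mask(d,(105,120,20),(130,255,255),roi);y,x=np.nonzero(m);print(n,len(x),x.min(),x.max(),y.min(),y.max(),x.mean(),y.mean())
    q=np.vstack([[proj(d,C+ux*e+.032*(uy*np.cos(t)+np.array([0,0,np.sin(t)]))) for t in np.linspace(0,2*np.pi,181)] for e in(-.0125,.0125)])
    print(q.min(0),q.max(0))
    if n=="top":print(cv2.minAreaRect(np.c_[x,y].astype(np.float32)),cv2.minAreaRect(q.astype(np.float32)))
m=mask(S,(45,80,15),(80,255,255),(345,205,380,262));y,x=np.nonzero(m);print('green',len(x),x.min(),x.max(),y.min(),y.max())
m=mask(T,(45,80,15),(80,255,255),(350,180,420,250));y,x=np.nonzero(m);print('green top',len(x),x.min(),x.max(),y.min(),y.max())
if len(x):print(onz(T,(x.mean(),y.max()+.5),.239),onz(T,(x.mean(),y.min()-.5),.239))
# jar lid, bottle
print(T["color"][244,300:350].max(1))
E
```

```text
position: [0.53, 0.2999, 0.0108]
ft_force: [-0.2, -0.3, -0.1]
grip_width: 0.0851
position: [0.3262, 0.2176, 0.2111]
ft_force: [0.8, 0.9, 0.5]
side 325 261 273 195 222 266.62461538461537 208.3876923076923
[259.2124 195.4861] [272.3719 222.8265]
top 327 171 201 260 277 185.88379204892968 268.13149847094803
[170.6311 260.7856] [201.4682 279.0843]
((186.13302612304688, 268.38995361328125), (28.639005661010742, 11.972829818725586), 16.699243545532227) ((186.0973663330078, 269.8301696777344), (28.961057662963867, 11.259305000305176), 15.91542911529541)
green 686 356 379 215 253
green top 433 365 395 211 230
[ 0.5948 -0.125   0.239 ] [ 0.6351 -0.1256  0.239 ]
[110 108 108  95  94  95  93  94  92  65  47  67  98  96  95  94  93  97
  96  99  96  94  95  95  96  94  93  92  92  91  96  93  94  92  91  97
  94  90  79  56  71  78  76  79 106  97 103  97  99  94]
```

```bash
python3 -c "
from rig import status,env
print(status.observe()['time_s']);print(env.close_job())"
```

```text
33.8167
the job is handed in; nothing more can be done
None
```

I handed the job in at 33.8 s. By my last measurements, white and green hang snug on the spare hook and the blue roll sits in the dispenser, but the hand-in returned no verdict.

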